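# Put the scraper away in the sloping tool block and lock it

### The job

Put the broad scraper away in the wooden tool block: slide its blade fully home into the sloping slot, then slide the steel latch across over the blade's shoulder as far as it goes, and last swing the cam lever round to its stop so that it locks the latch. Leave the slim knife, the jar and the model footbridge where they are.

Things in the scene. Friction and masses are not known exactly. Their poses are not given: they have to be found in the camera images.
- rack: Wooden tool block, fixed to the bench; origin on the bench under it, z up. Its base plate spans x -88 to +68, y -52 to +90, 14 high. It carries the sloping slotted block (holder); the slot's mouth looks to the rack's +x (roughly away from the robot) and up.
- holder: Sloping slotted block on the rack. Origin: centre of the slot's mouth, at rack (50, 0, 90). Axes: x out of the slot (30 deg above level); y level, across; z out of the upper face (30 deg from vertical, leaning to the robot). Slot 66 wide (y), 10 thick (z -5 to 5), 84 deep, flared to 74 x 18 over its outer 10. Upper face at z = 21, x -95 to 0, y -50 to 88; latch and cam lever sit on it.
- scraper: Broad scraper, 200 long, lying flat; origin under the middle of its handle; x from blade to handle end, z up. Wooden handle x -49 to 49, 28 wide, 26 high; neck 12 wide, 10 high, x -71 to -49; steel blade x -151 to -71, 60 wide, 5 thick. Neck and blade at mid-height, z = 13. Fully home: tip on the slot floor, shoulders 4 inside the mouth, handle outside, its middle at holder x = 67.
- scraper_shoulder (a point): Middle of the scraper's blade at its handle end, where the neck begins (scraper x = -71, z = 13).
- scraper_tip (a point): Middle of the blade's free edge (scraper x = -151, z = 13).
- latch (a joint): Sliding steel latch at the mouth, m: 0 = open (beside the slot, at holder +y), 0.040 = fully across, moved to holder -y; friction 1.5 N. Its 8 mm lip hangs before the mouth (holder x 2 to 10, z down to -8); fully across it covers y 11 to 38. It passes only if the blade is fully in. Top plate z 22 to 30.
- latch_knob (a point): The latch's upright round knob, 18 diameter, 34 high (holder z 30 to 64); the point is on its axis at holder z = 50, x = -14; y = 64 when open, 24 when fully across.
- cam (a joint): Cam lever, rad, turns about holder z: 0 = free, arm across the block (to holder -y); 1.57 = locked, arm along the block, down the slope to holder -x (to the robot), its short nose behind the latch. It locks only if the latch is fully across. Stays where left; friction 0.06 N m.
- cam_knob (a point): The upright round knob at the end of the lever's arm, 16 diameter, 34 high (holder z 39.5 to 73.5), 58 from the pivot; the point is on its axis at holder z = 59.5. Free: holder (-42, -1); locked: (-100, 57).
- cam_pivot (a point): On the lever's pivot axis at holder (-42, 57, 59.5). Hub 26 diameter, up to z = 41.5; arm 13 wide at z 31.5 to 39.5.
- knife: Slim modelling knife (bystander), same wood and steel as the scraper: 179 long, blade only 20 wide, handle 100 x 22 x 20; origin under the middle of its handle, x from blade to handle.
- jar: Glass jar with a steel lid (bystander), 64 diameter, 75 high; origin under its middle.
- bridge: Model footbridge of wooden strips (bystander), about 100 x 50 x 53 high; origin under its middle.
Things that resemble listed ones, but are neither listed nor needed, are in the scene too. Several things look just like the scraper: the one meant starts nearest to the robot's base.

How it is judged:
By the outcome, as a careful person would: the job done as asked, in the order asked, and still so for the second after the job is handed in, with the robot touching nothing.
It also fails if it takes over 58 s, if anything falls off the work surface, if the arm or the gripper's body presses on something with over 40 N, if the wrist force passes 120 N, or if a joint passes its speed limit or range.

### The arm

A 7-joint arm with a two-finger parallel gripper is mounted at the origin on the work surface. World frame = base frame: x ahead of the robot, y to its left, z up, the work surface at z = 0. Lengths are in mm, angles in rad, forces in N, time in s.
With the tool pointing down it reaches from about 375 to 925 mm from the base axis. Payload 3.1 kg.
Tool frame: the origin (TCP) lies midway between the tips of the shut fingers; the grasp point (between the pads) lies bot.hold_point_z behind it (bot.hold_point_z is the distance from the TCP to the grasp point, in mm); z points along the fingers, y is the line along which they close (so a half turn about z gives the same grasp; the last joint's range is limited). The gripper opens to 85 mm and grips with 20 to 120 N. Pads are 22 mm wide; open, the fingers measure 114 mm over their backs; the gripper's body (76 mm by 85 mm) begins 54 mm behind the grasp point. The pads swing forward as they close: fully open they stand 13 mm farther back than shut.
Start: joints at [-1.427, 0.383, 0.044, 1.598, -0.018, 1.161, -0.05], TCP at [155.62, 631.099, 231.269] pointing down, gripper open.
Joint ranges: [-2.61, 2.61], [-0.41, 2.15], [-1.48, 1.57], [0, 2.5], [-1.57, 4.71], [0.05, 1.97], [-2.85, 2.85]. Speed limits (rad/s): [2.79, 2.79, 3.14, 3.14, 3.14, 3.14, 3.14].

### API

Orientations are given as a unit quaternion [x, y, z, w].
In Python, from cell import bot, vision gives the robot as it stands. The module is installed in compiled form; this text tells all that it offers.
- The arm moves only by the tool arm_command, never from a script. Its argument "steps" is a list of rows, each an object of numbers: "dx", "dy", "dz": the shift along the tool's x, y, z each as a share of 500 mm, from -1 to 1; "rx", "ry", "rz": the turn, a rotation vector about the tool's x, y, z each as a share of 0.5 rad, from -1 to 1. A call has exactly 5 rows; each row shifts and turns the commanded pose from where the row before left it, along the tool's axes as they then stand; what a row does not reach is not made up. A row lasts 1/8 s, in which the tool goes at most 62.5 mm and 10.7 degrees, less where a joint would pass 70% of its speed; a pose out of reach is approached as far as the arm can. A call with a number of a shift or a turn outside -1 to 1 is refused whole. A call with a gripper value outside its range is refused whole. "grip" is the closure, from 0 (fully open) to 1 (shut), set as the call begins (left out, the last holds). The fingers move at their own pace and stop on an object; "force" is the grip in N (left out, the last holds). Time passes only in rows, so rows that do not move let the fingers close, or fill a call up. It gives the time, the measured TCP pose, the force, the opening and the grip force at its end, in the units of the state.
- bot.observe(): the state, without advancing time (a new reading comes with each control period).
- vision.grab_frame(name): name is "scene" or "top" or "wrist"; returns (picture, depth): 480x640x3 uint8, red, green, blue; 480x640 float32, mm along the optical axis (not along the pixel's ray), 0 where there is no reading.
- vision.camera_params(name): a dict with "vertical_fov" (degrees; the focal length in pixels is half the picture's height over the tangent of half this angle, whatever the lens; pixels are square), "cx", "cy" (the principal point, pixels), "R" (3x3) and "t" (3): a world point X has camera coordinates R X + t; the wrist camera has in their place "mount" (4x4, takes a point from camera to tool coordinates, whose origin is the TCP and whose axes are the flange's). Camera axes: x right, y down, z forward; pixel columns grow to the right and rows downward; lengths in mm; the calibration is good to about 2 mm. A picture is of the moment at which its call begins: read the wrist's pose just before it. camera_params takes no time and is no camera call.
- bot.job_done(): hands the job in; it is judged then, once.
The state is a dict: "time_s": time; "joint_pos": joint angles; "dq": joint speeds; "effort": joint torques, N m; "eef_pos": TCP position; "eef_rot": TCP orientation; "ft_force": force on the tool from outside, world axes, zero at the start; "ft_torque": the same for the moment, N m; "grip_width": finger opening in mm; "finger_force": force on a finger pad.
Only numpy, scipy, OpenCV 4.12 (cv2) and the standard library are available. Lean on these libraries where they do the work, as an engineer would, in place of code of your own. Each camera call takes 0.05 s, during which the arm holds its last target. There are 200 camera calls.

## Working session

There is one attempt and no reset: what is moved stays moved. The work goes in short steps, Python scripts to look and compute and a tool call to move; the robot and the scene stay as the last step left them, time stands still between calls to the robot, and variables do not carry over. Pictures are saved under pics/ and viewed, at most 10 in all, crops included, and the job is handed in when it is done.

Besides the shell and the picture viewer there is one more tool, called after "Call:" as name([rows], argument=value, ...), one row to a line, values as JSON. arm_command: Moves the arm, as the interface text tells. Shift numbers are shares of 500 mm and turn numbers shares of 0.5 rad, none past 1 either way. Its arguments: {"type":"object","properties":{"steps":{"type":"array"},"grip":{"type":"number"},"force":{"type":"number"}},"required":["steps"]}

```bash
mkdir -p pics; ls; python3 - <<'E'
from cell import bot, vision
import cv2,numpy as np,pickle
s=bot.observe();print(s, bot.hold_point_z)
d={}
for n in("scene","top","wrist"):
    p,z=vision.grab_frame(n);c=vision.camera_params(n);d[n]=(p,z,c);print(n,c)
    cv2.imwrite(f"pics/{n}0.png",p[:,:,::-1])
pickle.dump((s,d),open("f0.pkl","wb"))
E
```

```text
pics
{'time_s': 0.0, 'joint_pos': array([-1.42681137,  0.38382934,  0.04384194,  1.59959444, -0.01790435,
        1.16117958, -0.04990577]), 'dq': array([-6.64438638e-04, -6.23233388e-04,  1.24193412e-03,  8.86460982e-05,
       -9.74722498e-04,  7.88903727e-04, -1.52815497e-04]), 'effort': array([-2.31945078e-04, -4.33474946e+01,  1.02434993e+00, -2.49515730e+01,
        1.05928991e-02,  1.12718341e-02,  1.23170935e-06]), 'eef_pos': array([155.41665029, 630.17240903, 229.88145399]), 'eef_rot': array([ 1.20566096e-01,  9.92704439e-01, -1.30606649e-03, -8.84047802e-05]), 'ft_force': array([ 0.32702848,  0.03275958, -0.68298092]), 'ft_torque': array([0.00056853, 0.01734521, 0.00510246]), 'finger_force': 0.0, 'grip_width': 85.25258779454774} 18.700000000000003
scene {'vertical_fov': 42.91173377355038, 'cx': 310.0523581952386, 'cy': 239.58341301442655, 'R': array([[ 0.80462113,  0.59375774,  0.00604886],
       [ 0.38953494, -0.52012863, -0.76008469],
       [-0.44815999,  0.61393644, -0.64979587]]), 't': array([-506.80652099,  -81.57655394, 1314.50128711])}
top {'vertical_fov': 50.4524509279897, 'cx': 315.5600599514392, 'cy': 237.5799467963923, 'R': array([[-0.00127993, -0.99997294, -0.0072439 ],
       [-0.99309884,  0.00212058, -0.11726122],
       [ 0.11727341,  0.00704382, -0.99307469]]), 't': array([114.03411396, 554.5455135 , 947.91605515])}
wrist {'vertical_fov': 71.90537536695365, 'cx': 321.7912129714871, 'cy': 239.34194217853957, 'mount': array([[ 4.71116512e-04, -9.47068447e-01, -3.21031360e-01,
         8.37725309e+01],
       [ 9.99998304e-01,  1.01774486e-03, -1.53492272e-03,
        -5.24825221e-01],
       [ 1.78040489e-03, -3.21030092e-01,  9.47067321e-01,
        -1.43280060e+02],
       [ 0.00000000e+00,  0.00000000e+00,  0.00000000e+00,
         1.00000000e+00]])}
```

View pics/top0.png

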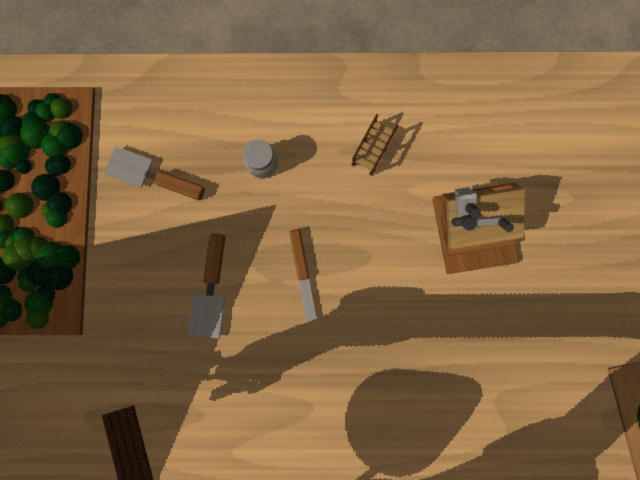

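View pics/scene0.png

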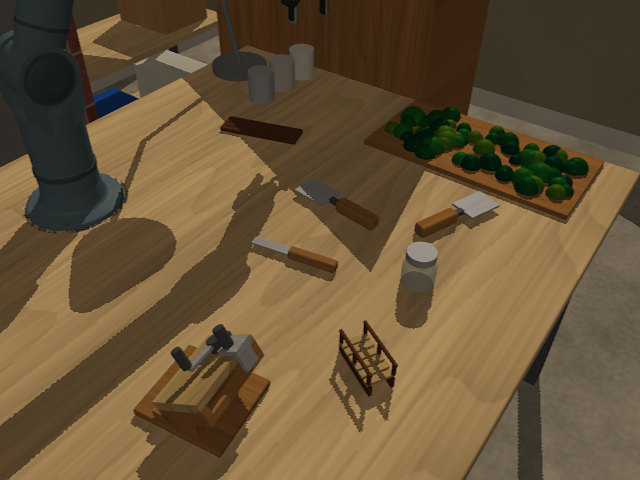

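The top view shows the two scraper look-alikes at (207,285) and (155,175). The slim knife is at (303,275), the jar at (260,158), the bridge at (377,145), and the rack at (485,228) with its latch at (465,200). The base is near pixel (377,535), so the scraper at (207,285), blade at (207,316), is the nearest and is the one meant. The scene view shows the same scraper at (335,203).

```bash
cat > h.py <<'E'
import numpy as np,cv2,pickle
from scipy.spatial.transform import Rotation as Ro
def cam(c,s=None):
    f=240/np.tan(np.radians(c["vertical_fov"]/2))
    if "R" in c: R=np.array(c["R"]);t=np.array(c["t"])
    else:
        T=np.eye(4);T[:3,:3]=Ro.from_quat(s["eef_rot"]).as_matrix();T[:3,3]=s["eef_pos"]
        M=np.linalg.inv(T@np.array(c["mount"]));R=M[:3,:3];t=M[:3,3]
    return f,c["cx"],c["cy"],R,t
def ray(k,uv):
    f,cx,cy,R,t=k
    d=R.T@np.array([(uv[0]-cx)/f,(uv[1]-cy)/f,1]);return -R.T@t,d
def plane(k,uv,z):
    o,d=ray(k,uv);return o+d*(z-o[2])/d[2]
def tri(views):
    A=np.zeros((3,3));b=np.zeros(3);L=[]
    for k,uv in views:
        o,d=ray(k,uv);d=d/np.linalg.norm(d);P=np.eye(3)-np.outer(d,d);A+=P;b+=P@o;L.append((P,o))
    x=np.linalg.solve(A,b);return x,[np.linalg.norm(P@(x-o)) for P,o in L]
def proj(k,X):
    f,cx,cy,R,t=k;p=R@X+t;return np.array([f*p[0]/p[2]+cx,f*p[1]/p[2]+cy])
def snap(name):
    from cell import bot,vision
    s=bot.observe();p,z=vision.grab_frame(name);c=vision.camera_params(name);return s,p,z,cam(c,s)
E
python3 - <<'E'
from h import *
s,d=pickle.load(open("f0.pkl","rb"))
k=cam(d["top"][2]);ks=cam(d["scene"][2])
for n,uv in dict(handle=(215,258),blade=(207,316),knife=(303,275),other=(155,175)).items(): print(n,plane(k,uv,13).round())
print("rack",[plane(k,q,14).round() for q in [(433,197),(447,272),(520,261)]])
print("handle tri",tri([(k,(214,258)),(ks,(357,212))]))
print("camknob tri",tri([(k,(506,226)),(ks,(176,348))]))
im=np.hstack([cv2.resize(d["top"][0][215:355,150:290],None,fx=2.8,fy=2.8,interpolation=2),cv2.resize(d["top"][0][160:300,410:550],None,fx=2.8,fy=2.8,interpolation=2)])
cv2.imwrite("pics/crop1.png",im[:,:,::-1])
E
```

```text
handle [517. 310.  13.]
blade [405. 323.  13.]
knife [484. 138.  13.]
other [684. 434.  13.]
rack [array([ 637., -119.,   14.]), array([ 489., -142.,   14.]), array([ 510., -285.,   14.])]
handle tri (array([518.0246375 , 311.9966968 ,  19.25019775]), [np.float64(1.6205548179898015), np.float64(1.6205548179897693)])
camknob tri (array([ 561.47548632, -217.89962443,  132.65328883]), [np.float64(1.3936922716691529), np.float64(1.3936922716692846)])
```

View pics/crop1.png

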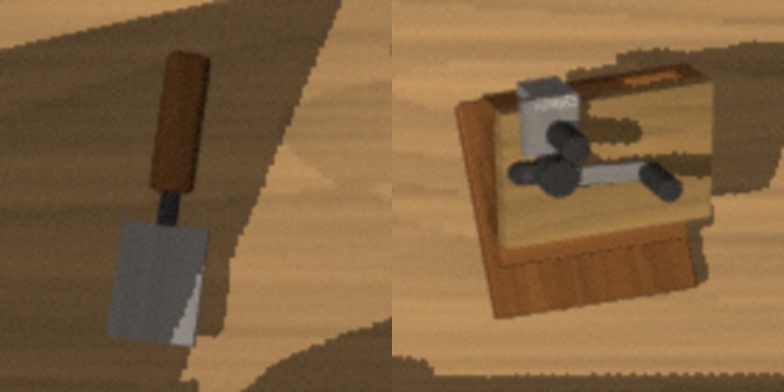

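The crop confirms it. On the left is the wide-bladed scraper: dark handle at crop (180,120), blade at (157,285). On the right is the rack with the latch knob at (570,140), cam hub at (558,175) and cam knob at (662,182). I'll move the wrist camera over the scraper.

Call:
arm_command([
  {"dx": -0.078,"dy": -0.046,"dz": 0.014},
  {"dx": -0.078,"dy": -0.046,"dz": 0.014},
  {"dx": -0.078,"dy": -0.046,"dz": 0.014},
  {"dx": -0.078,"dy": -0.046,"dz": 0.014},
  {"dx": -0.078,"dy": -0.046,"dz": 0.014},
], grip=0)

```text
schema error: expected keys dx, dy, dz, rx, ry, rz
```

Call:
arm_command([
  {"dx": -0.078,"dy": -0.046,"dz": 0.014},
  {"dx": -0.078,"dy": -0.046,"dz": 0.014},
  {"dx": -0.078,"dy": -0.046,"dz": 0.014},
  {"dx": -0.078,"dy": -0.046,"dz": 0.014},
  {"dx": -0.078,"dy": -0.046,"dz": 0.014,"rz": -0.25},
])

```text
schema error: expected keys dx, dy, dz, rx, ry, rz
```

```bash
python3 - <<'E'
from h import *
s,p,z,k=snap("wrist");print(s["time_s"],s["eef_pos"],s["eef_rot"],abs(s["dq"]).max())
pickle.dump((s,p,z,k),open("w1.pkl","wb"));cv2.imwrite("pics/w1.png",p[:,:,::-1])
E
```

```text
0.15 [155.47546481 630.38607332 230.17223754] [ 1.20565858e-01  9.92704797e-01 -1.02715123e-03 -7.00892573e-05] 0.004830442036252524
```

View pics/w1.png

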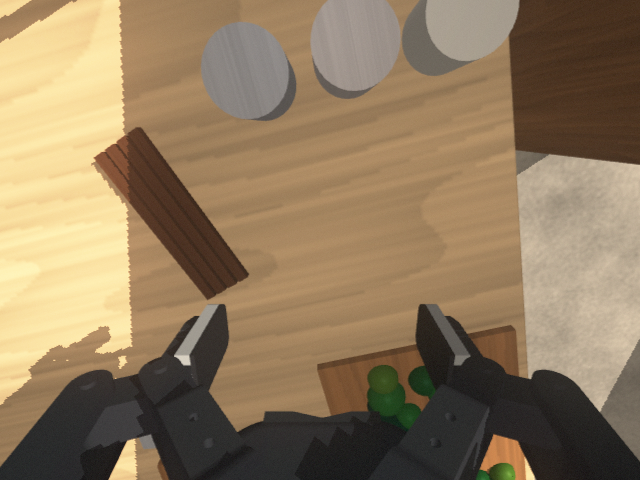

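No move happened, because every row needs all six keys. The picture shows only the unmoved start view: fingers at (205,345) and (445,345), the dark strip at (170,210). I'll resend with full rows.

Call:
arm_command([
  {"dx": -0.078,"dy": -0.046,"dz": 0.014,"rx": 0,"ry": 0,"rz": 0},
  {"dx": -0.078,"dy": -0.046,"dz": 0.014,"rx": 0,"ry": 0,"rz": 0},
  {"dx": -0.078,"dy": -0.046,"dz": 0.014,"rx": 0,"ry": 0,"rz": 0},
  {"dx": -0.078,"dy": -0.046,"dz": 0.014,"rx": 0,"ry": 0,"rz": 0},
  {"dx": -0.078,"dy": -0.046,"dz": 0.014,"rx": 0,"ry": 0,"rz": 0},
], grip=0)

```text
time_s: 0.82
eef_pos: [318.3, 471.5, 196.0]
eef_rot: [0.121, 0.993, -0.0, -0.0]
ft_force: [0.3, 0.7, -0.8]
grip_width: 85.4
finger_force: 0.0
```

Call:
arm_command([
  {"dx": -0.078,"dy": -0.046,"dz": 0.014,"rx": 0,"ry": 0,"rz": 0},
  {"dx": -0.078,"dy": -0.046,"dz": 0.014,"rx": 0,"ry": 0,"rz": 0},
  {"dx": -0.078,"dy": -0.046,"dz": 0.014,"rx": 0,"ry": 0,"rz": 0},
  {"dx": -0.078,"dy": -0.046,"dz": 0.014,"rx": 0,"ry": 0,"rz": 0},
  {"dx": -0.078,"dy": -0.046,"dz": 0.014,"rx": 0,"ry": 0,"rz": -0.25},
])

```text
time_s: 1.45
eef_pos: [480.0, 313.4, 161.0]
eef_rot: [0.056, 0.998, 0.0, -0.0]
ft_force: [0.2, 0.4, 0.6]
grip_width: 85.4
finger_force: 0.0
```

```bash
python3 - <<'E'
from h import *
s,p,z,k=snap("wrist");print(s["time_s"],s["eef_pos"],s["eef_rot"],abs(s["dq"]).max())
pickle.dump((s,p,z,k),open("w1.pkl","wb"));cv2.imwrite("pics/w1b.png",p[:,:,::-1])
E
```

```text
1.45 [479.97216098 313.41736175 160.99021324] [ 5.64700314e-02  9.98404294e-01  2.12333919e-05 -9.10304620e-06] 1.6846634653501789
```

View pics/w1b.png

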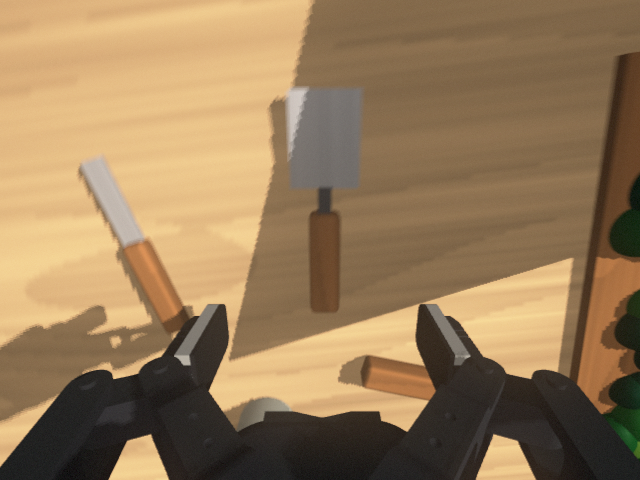

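The wrist view shows the scraper with its blade at (325,138) and handle from (324,213) to (324,312), the knife at (130,240) on the left, and the second scraper's handle at (395,375). The arm was still moving, so I'll measure from a still frame with masks.

```bash
cat >> h.py <<'E'
def scraper(p,box):
    x0,y0,x1,y1=box;h=cv2.cvtColor(p,cv2.COLOR_RGB2HSV)[y0:y1,x0:x1].astype(int)
    blade=((h[...,1]<60)&(h[...,2]>60)).astype(np.uint8)
    hand=((h[...,0]<13)&(h[...,1]>120)&(h[...,2]<175)).astype(np.uint8)
    out=[]
    for m in(blade,hand):
        m=cv2.morphologyEx(m,cv2.MORPH_OPEN,np.ones((3,3)))
        c=max(cv2.findContours(m,0,2)[0],key=cv2.contourArea)
        (u,v),wh,a=cv2.minAreaRect(c);out.append((np.array([u+x0,v+y0]),cv2.boxPoints(((u+x0,v+y0),wh,a)),wh))
    return out
E
python3 - <<'E'
from h import *
s,p,z,k=snap("wrist");print(s["time_s"],s["eef_pos"],abs(s["dq"]).max())
pickle.dump((s,p,z,k),open("w2.pkl","wb"))
b,h=scraper(p,(260,70,380,325));print(b,h)
d=pickle.load(open("f0.pkl","rb"))[1];kt=cam(d["top"][2])
bt,ht=scraper(d["top"][0],(180,225,240,350));print(bt,ht)
print("blade",tri([(k,b[0]),(kt,bt[0])]),"handle",tri([(k,h[0]),(kt,ht[0])]))
print("plane blade15",plane(k,b[0],15),[plane(k,q,15).round(1) for q in b[1]]);print("h26",plane(k,h[0],26),[plane(k,q,26).round(1) for q in h[1]])
B=plane(k,b[0],15);H=plane(k,h[0],20);print(np.degrees(np.arctan2(*(H-B)[1::-1])),np.linalg.norm((H-B)[:2]))
E
```

```text
1.5 [485.48919312 305.41121275 160.29445164] 0.30679215716396385Traceback (most recent call last):
  File "<stdin>", line 4, in <module>
  File "h.py", line 32, in scraper
    c=max(cv2.findContours(m,0,2)[0],key=cv2.contourArea)
ValueError: max() iterable argument is empty
```

```bash
python3 - <<'E'
from h import *
snap("wrist");s,p,z,k=snap("wrist");print(s["time_s"],s["eef_pos"],abs(s["dq"]).max())
pickle.dump((s,p,z,k),open("w2.pkl","wb"))
h=cv2.cvtColor(p,cv2.COLOR_RGB2HSV);t=cv2.cvtColor(pickle.load(open("f0.pkl","rb"))[1]["top"][0],cv2.COLOR_RGB2HSV)
print(h[140,270:380:6].tolist());print(h[265,280:370:6].tolist());print(t[316,180:240:4].tolist());print(t[258,190:240:4].tolist())
E
```

```text
1.6 [481.48502023 310.39852752 160.75133918] 0.06561205932447074
[[18, 104, 232], [15, 110, 163], [17, 110, 141], [17, 104, 142], [13, 31, 191], [12, 21, 123], [8, 25, 123], [13, 19, 119], [15, 18, 115], [9, 16, 112], [13, 16, 114], [13, 16, 114], [8, 17, 119], [11, 18, 114], [17, 16, 112], [13, 20, 117], [16, 87, 137], [16, 107, 141], [16, 105, 141]]
[[16, 109, 141], [16, 107, 141], [16, 106, 139], [16, 106, 139], [16, 108, 137], [16, 107, 138], [13, 148, 93], [14, 148, 98], [14, 148, 105], [13, 144, 108], [14, 149, 108], [16, 111, 129], [16, 111, 129], [16, 106, 130], [16, 111, 131]]
[[16, 136, 90], [17, 127, 90], [17, 122, 92], [13, 22, 80], [9, 22, 80], [15, 20, 78], [10, 20, 77], [15, 26, 77], [25, 19, 79], [10, 28, 82], [13, 30, 134], [15, 129, 93], [15, 129, 95], [17, 128, 160], [16, 126, 168]]
[[17, 126, 89], [16, 129, 87], [15, 123, 89], [16, 133, 88], [17, 159, 69], [12, 161, 76], [14, 184, 65], [15, 184, 61], [16, 126, 67], [17, 136, 92], [16, 130, 86], [14, 132, 89], [16, 129, 89]]
```

```bash
sed -i 's/def scraper(p,box):/def scraper(p,box,S=129,V=122):/; s/hand=.*/hand=((h[...,1]>S)\&(h[...,2]<V)).astype(np.uint8)/' h.py
cat > m.py <<'E'
from h import *
s,p,z,k=pickle.load(open("w2.pkl","rb"))
b,h=scraper(p,(260,70,380,325));print(b,h)
d=pickle.load(open("f0.pkl","rb"))[1];kt=cam(d["top"][2])
bt,ht=scraper(d["top"][0],(180,225,240,350),142,82);print(bt[0],bt[2],ht[0],ht[2])
print("blade",tri([(k,b[0]),(kt,bt[0])]),"handle",tri([(k,h[0]),(kt,ht[0])]))
print("blade15",plane(k,b[0],15),[plane(k,q,15).round(1) for q in b[1]]);print("h26",plane(k,h[0],24),[plane(k,q,24).round(1) for q in h[1]])
B=plane(k,b[0],15);H=plane(k,h[0],24);print(np.degrees(np.arctan2(*(H-B)[1::-1])),np.linalg.norm((H-B)[:2]))
E
python3 m.py
```

```text
(array([329.5, 135.5]), array([[292.,  83.],
       [367.,  83.],
       [367., 188.],
       [292., 188.]], dtype=float32), (105.0, 75.0)) (array([330. , 257.5]), array([[315., 207.],
       [345., 207.],
       [345., 308.],
       [315., 308.]], dtype=float32), (101.0, 30.0))
[205.98461533 315.62307739] (31.132715225219727, 41.67566680908203) [213.97999954 258.13999939] (16.122034072875977, 49.78031921386719)
blade (array([405.57526717, 325.21285697,  13.19037754]), [np.float64(0.0626261053386738), np.float64(0.06262610533870744)]) handle (array([517.16524645, 312.99503241,   8.13040852]), [np.float64(0.32573322199381416), np.float64(0.3257332219936848)])
blade15 [405.46975503 325.16743403  15.        ] [array([362.2, 300.2,  15. ]), array([369.6, 359.4,  15. ]), array([453.1, 352.7,  15. ]), array([445. , 287.5,  15. ])]
h26 [510.58322971 313.16571913  24.        ] [array([462.3, 305.7,  24. ]), array([465.5, 331.5,  24. ]), array([564.2, 321.4,  24. ]), array([560.7, 292.8,  24. ])]
-6.513746578858131 105.79642583616494
```

Blade triangulates to z≈13, as stated. The handle centre is about (515.7,312.6) and the axis is at −6.5°. Going down over the handle, 8 mm toward the blade.

Call:
arm_command([
  {"dx": -0.0103,"dy": 0.0024,"dz": 0.04,"rx": 0,"ry": 0,"rz": 0},
  {"dx": -0.0103,"dy": 0.0024,"dz": 0.04,"rx": 0,"ry": 0,"rz": 0},
  {"dx": -0.0103,"dy": 0.0024,"dz": 0.04,"rx": 0,"ry": 0,"rz": 0},
  {"dx": -0.0103,"dy": 0.0024,"dz": 0.04,"rx": 0,"ry": 0,"rz": 0},
  {"dx": -0.0103,"dy": 0.0024,"dz": 0.04,"rx": 0,"ry": 0,"rz": 0},
])

```text
time_s: 2.28
eef_pos: [505.6, 317.3, 59.4]
eef_rot: [0.058, 0.998, -0.0, -0.0]
ft_force: [-0.4, -0.2, 1.1]
grip_width: 85.4
finger_force: 0.0
```

```bash
python3 - <<'E'
from h import *
snap("wrist");snap("wrist");s,p,z,k=snap("wrist");print(s["time_s"],s["eef_pos"],s["eef_rot"],abs(s["dq"]).max())
pickle.dump((s,p,z,k),open("w3.pkl","wb"))
b,h=scraper(p,(230,0,410,420),129,122);print(b,h)
s2,p2,z2,k2=pickle.load(open("w2.pkl","rb"));b2,h2=scraper(p2,(260,70,380,325))
print(tri([(k,b[0]),(k2,b2[0])]), tri([(k,h[1].min(0)),(k2,h2[1].min(0))]))
print([plane(k,q,15).round(1) for q in b[1]],[plane(k,q,24).round(1) for q in h[1]])
g=np.array([507.7,313.5,3]);R=Ro.from_quat(s["eef_rot"]).as_matrix();print("to go tool",R.T@(g-s["eef_pos"]))
E
```

```text
2.375 [504.19167199 315.86524737  57.97915743] [ 0.05861063  0.99827715 -0.00193479 -0.00194471] 0.04104901901857753
(array([318., 110.]), array([[256.,   6.],
       [380.,   6.],
       [380., 214.],
       [256., 214.]], dtype=float32), (208.0, 124.0)) (array([319., 287.]), array([[295., 211.],
       [343., 211.],
       [343., 363.],
       [295., 363.]], dtype=float32), (152.0, 48.0))
(array([407.76758839, 324.66764107, -55.17592288]), [np.float64(1.6744437245251576), np.float64(1.6744437245253385)]) (array([460.10859401, 306.24586103,  33.69363013]), [np.float64(0.010141368997896688), np.float64(0.01014136899800895)])
[array([362.1, 299.8,  15. ]), array([369.1, 359. ,  15. ]), array([471.9, 352.7,  15. ]), array([463.6, 281.3,  15. ])] [array([462.4, 305.1,  24. ]), array([465.4, 331.3,  24. ]), array([565.7, 321.6,  24. ]), array([562.2, 290.8,  24. ])]
to go tool [-3.9619946  -1.71355094 54.97250999]
```

Call:
arm_command([
  {"dx": -0.0016,"dy": -0.0007,"dz": 0.022,"rx": 0,"ry": 0,"rz": 0},
  {"dx": -0.0016,"dy": -0.0007,"dz": 0.022,"rx": 0,"ry": 0,"rz": 0},
  {"dx": -0.0016,"dy": -0.0007,"dz": 0.022,"rx": 0,"ry": 0,"rz": 0},
  {"dx": -0.0016,"dy": -0.0007,"dz": 0.022,"rx": 0,"ry": 0,"rz": 0},
  {"dx": -0.0016,"dy": -0.0007,"dz": 0.022,"rx": 0,"ry": 0,"rz": 0},
])

```text
time_s: 3.05
eef_pos: [509.2, 315.1, 5.5]
eef_rot: [0.058, 0.998, -0.0, -0.0]
ft_force: [-0.3, -0.5, 0.2]
grip_width: 85.3
finger_force: 0.0
```

Call:
arm_command([
  {"dx": 0,"dy": 0,"dz": 0,"rx": 0,"ry": 0,"rz": 0},
  {"dx": 0,"dy": 0,"dz": 0,"rx": 0,"ry": 0,"rz": 0},
  {"dx": 0,"dy": 0,"dz": 0,"rx": 0,"ry": 0,"rz": 0},
  {"dx": 0,"dy": 0,"dz": 0,"rx": 0,"ry": 0,"rz": 0},
  {"dx": 0,"dy": 0,"dz": 0,"rx": 0,"ry": 0,"rz": 0},
], grip=1, force=90)

```text
time_s: 3.68
eef_pos: [510.1, 315.7, 7.2]
eef_rot: [0.058, 0.998, 0.001, 0.001]
ft_force: [0.0, -0.3, 3.4]
grip_width: 26.3
finger_force: 91.4
```

Grasped, width 26 mm. Lifting, then carrying to a look-out beside the rack.

Call:
arm_command([
  {"dx": 0,"dy": 0,"dz": -0.06,"rx": 0,"ry": 0,"rz": 0},
  {"dx": 0,"dy": 0,"dz": -0.1,"rx": 0,"ry": 0,"rz": 0},
  {"dx": 0,"dy": 0,"dz": -0.1,"rx": 0,"ry": 0,"rz": 0},
  {"dx": 0,"dy": 0,"dz": -0.1,"rx": 0,"ry": 0,"rz": 0},
  {"dx": 0,"dy": 0,"dz": -0.06,"rx": 0,"ry": 0,"rz": 0},
])

```text
time_s: 4.3
eef_pos: [509.7, 315.4, 218.7]
eef_rot: [0.058, 0.998, 0.001, 0.001]
ft_force: [0.7, 0.4, -1.9]
grip_width: 25.9
finger_force: 90.8
```

Call:
arm_command([
  {"dx": -0.0425,"dy": -0.0844,"dz": 0,"rx": 0,"ry": 0,"rz": 0},
  {"dx": -0.0425,"dy": -0.0844,"dz": 0,"rx": 0,"ry": 0,"rz": 0},
  {"dx": -0.0425,"dy": -0.0844,"dz": 0,"rx": 0,"ry": 0,"rz": 0},
  {"dx": -0.0425,"dy": -0.0844,"dz": 0,"rx": 0,"ry": 0,"rz": 0},
  {"dx": -0.0425,"dy": -0.0844,"dz": 0,"rx": 0,"ry": 0,"rz": 0},
])

```text
time_s: 4.92
eef_pos: [589.5, 91.7, 215.2]
eef_rot: [0.058, 0.998, -0.0, -0.001]
ft_force: [1.0, 1.3, -1.3]
grip_width: 25.9
finger_force: 90.9
```

Call:
arm_command([
  {"dx": -0.0425,"dy": -0.0844,"dz": 0,"rx": 0,"ry": 0,"rz": 0},
  {"dx": -0.0425,"dy": -0.0844,"dz": 0,"rx": 0,"ry": 0,"rz": 0},
  {"dx": -0.0425,"dy": -0.0844,"dz": 0,"rx": 0,"ry": 0,"rz": 0},
  {"dx": 0,"dy": 0,"dz": 0,"rx": 0,"ry": 0,"rz": -0.265},
  {"dx": 0,"dy": 0,"dz": 0,"rx": 0,"ry": 0,"rz": -0.265},
])

```text
time_s: 5.55
eef_pos: [637.8, -41.2, 214.8]
eef_rot: [-0.075, 0.997, 0.0, -0.001]
ft_force: [-0.2, -0.4, -2.7]
grip_width: 26.0
finger_force: 90.7
```

```bash
python3 - <<'E'
from h import *
for i in range(5): r=snap("wrist")
s,p,z,k=r;print(s["time_s"],s["eef_pos"],s["eef_rot"],abs(s["dq"]).max(),s["grip_width"],s["ft_force"])
pickle.dump(r,open("r1.pkl","wb"));cv2.imwrite("pics/r1.png",cv2.resize(p[:,:,::-1],(800,600),interpolation=2))
E
```

```text
5.75 [638.06505156 -39.7066988  215.42251453] [-7.30688934e-02  9.97326550e-01  1.43762703e-04 -8.17498492e-04] 0.007055958054953989 25.860774859990574 [-0.4739567   0.10623879 -1.92870962]
```

View pics/r1.png

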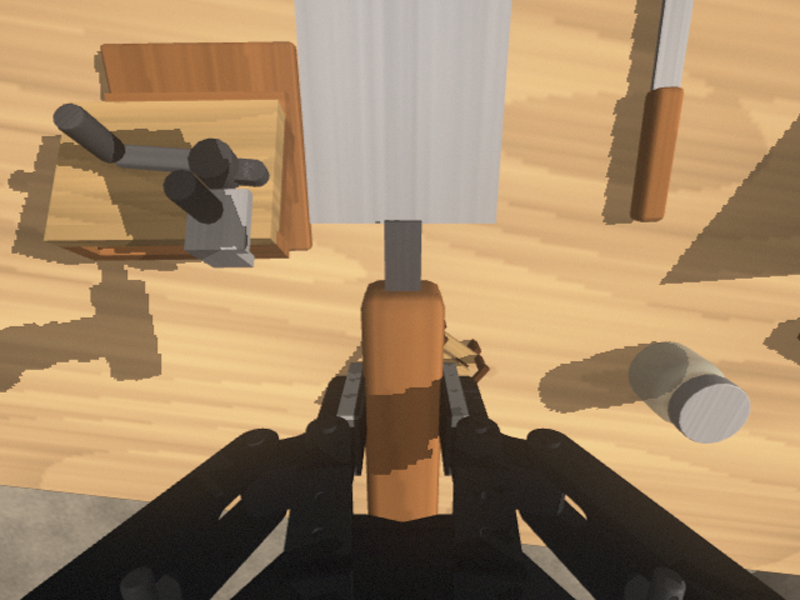

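The view (scaled 1.25×) shows the rack on the left: cam knob top (70,117), hub (212,158), latch knob top (182,187), and face corners near (284,98) and (279,243). The scraper is held straight, neck at (403,255). I'll take a second view 80 mm nearer the robot for triangulation.

Call:
arm_command([
  {"dx": 0.04,"dy": 0.0,"dz": 0,"rx": 0,"ry": 0,"rz": 0},
  {"dx": 0.06,"dy": 0,"dz": 0,"rx": 0,"ry": 0,"rz": 0},
  {"dx": 0.06,"dy": 0,"dz": 0,"rx": 0,"ry": 0,"rz": 0},
  {"dx": 0,"dy": 0,"dz": 0,"rx": 0,"ry": 0,"rz": 0},
  {"dx": 0,"dy": 0,"dz": 0,"rx": 0,"ry": 0,"rz": 0},
])

```text
time_s: 6.42
eef_pos: [560.4, -51.3, 216.6]
eef_rot: [-0.074, 0.997, 0.0, 0.001]
ft_force: [0.3, -1.0, -0.9]
grip_width: 26.0
finger_force: 90.8
```

```bash
python3 - <<'E'
from h import *
for i in range(2): r=snap("wrist")
s,p,z,k=r;print(s["time_s"],s["eef_pos"],s["eef_rot"],abs(s["dq"]).max())
pickle.dump(r,open("r2.pkl","wb"));q=pickle.load(open("r1.pkl","rb"))[1]
a=cv2.resize(q[20:220,20:260],None,fx=1.66,fy=2.5,interpolation=2)
f=lambda im:cv2.resize(im,None,fx=1.6,fy=1.6,interpolation=2)
cv2.imwrite("pics/r12.png",np.hstack([f(q[20:380,15:260]),f(p[20:380,15:260])])[:,:,::-1])
E
```

```text
6.475 [560.71804271 -51.17447893 216.64867898] [-7.42288289e-02  9.97240937e-01 -1.62691206e-05  7.70370943e-04] 0.01113591176911721
```

View pics/r12.png

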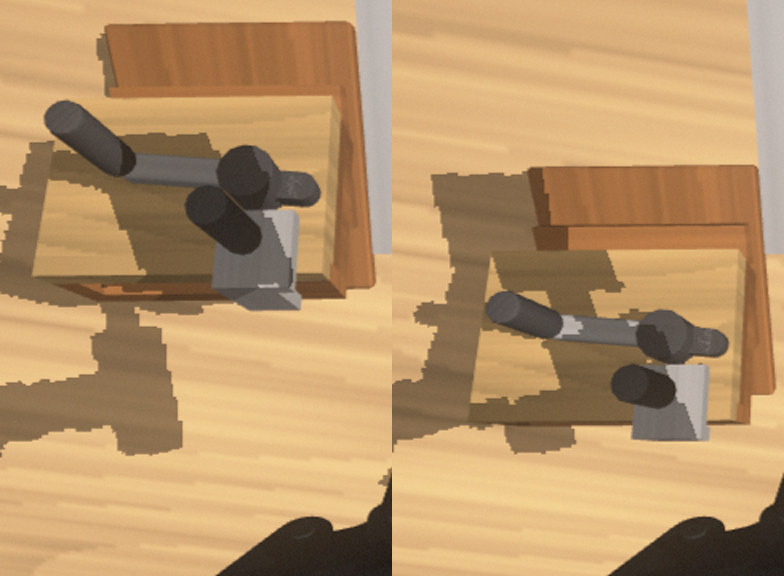

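The left pane is view 1, the right pane view 2 (scale 1.6, offset (15,20)). Picked in each:

| Point | View 1 | View 2 |
|---|---|---|
| Cam knob top | (62,117) | (113,309) |
| Latch knob top | (206,208) | (240,383) |
| Hub top | (245,172) | (271,334) |
| Face corner, near left | (33,275) | (77,421) |
| Plate corner, far right | (352,22) | (365,166) |
| Plate corner, far left | (105,25) | (137,168) |

```bash
cat > rack.py <<'E'
from h import *
from scipy.optimize import least_squares
P1=pickle.load(open("r1.pkl","rb"));P2=pickle.load(open("r2.pkl","rb"));k1,k2=P1[3],P2[3]
px=lambda a:np.array(a)/1.6+[15,20]
c,sn=np.cos(np.pi/6),.5
HR=np.array([[c,0,-sn],[0,1,0],[sn,0,c]]) # holder->rack
ho=lambda h:HR@np.array(h,float)+[50,0,90]
pts={"camk":(ho([-42,-1,73.5]),(62,117),(113,309)),"latk":(ho([-14,64,64]),(206,208),(240,383)),"hub":(ho([-42,57,41.5]),(245,172),(271,334)),
"fR":(ho([-95,88,21]),(338,97),(348,251)),"nL":(ho([0,-50,21]),(33,275),(77,421)),
"pR":(np.array([-88,90,14.]),(352,22),(365,166)),"pL":(np.array([-88,-52,14.]),(105,25),(137,168))}
def W(q,X): c,s=np.cos(q[3]),np.sin(q[3]);return np.array([c*X[0]-s*X[1]+q[0],s*X[0]+c*X[1]+q[1],X[2]+q[2]])
def res(q):
    return np.concatenate([np.r_[proj(k1,W(q,X))-px(a),proj(k2,W(q,X))-px(b)] for X,a,b in pts.values()])
f=least_squares(res,[570,-210,0,.15],loss="soft_l1");q=f.x
if __name__=="__main__":
    print(q,np.degrees(q[3]));r=res(q).reshape(-1,4).round(1)
    for (n,(X,a,b)),e in zip(pts.items(),r):
        t,d=tri([(k1,px(a)),(k2,px(b))]);print(n,t.round(1),np.round(d[0],1),"model",W(q,X).round(1),e)
E
python3 rack.py
```

```text
[ 5.86658556e+02 -2.18248214e+02 -7.94866053e-01  1.46590056e-01] 8.398991499809833
camk [ 559.3 -220.6  133.6] 0.5 model [ 563.9 -222.6  131.9] [ 0.7  7.6 -1.7  5.3]
latk [ 585.7 -164.6  135.5] 0.7 model [ 583.1 -154.1  137.6] [15.9 -1.4 12.3  0.1]
hub [ 571.3 -162.8  104.1] 0.5 model [ 571.3 -162.9  104.1] [ 0.5 -0.1 -0.7  0. ]
fR [ 530.8 -135.3   63.9] 1.0 model [ 531.5 -137.4   59.9] [-2.6  1.1 -0.1 -0.3]
nL [ 632.5 -260.4  109.4] 0.2 model [ 633.  -261.9  107.4] [ 0.4 -0.2 -0.4 -0.7]
pR [ 486.4 -142.    13.5] 0.5 model [ 486.5 -142.1   13.2] [ 0.6  0.2 -0.4  0.1]
pL [ 508.5 -281.4   13.6] 0.3 model [ 507.2 -282.5   13.2] [-0.7 -1.7 -1.4 -1.5]
```

The rack fit is good: hub, plate and face agree within 2 mm. The latch knob sits about 10 mm short of fully open and the cam about 5° in; both clear the slot. Next is the exact pose of the scraper in the hand, from its blade edges.

```bash
cat > hand.py <<'E'
from h import *
from cell import vision
def inhand(p):
    c=vision.camera_params("wrist");M=np.array(c["mount"]);f=240/np.tan(np.radians(c["vertical_fov"]/2))
    h=cv2.cvtColor(p,cv2.COLOR_RGB2HSV).astype(int)
    m=((h[...,1]<60)&(h[...,2]>90)).astype(np.uint8);m[:,:200]=0;m[:,440:]=0;m[200:]=0
    m=cv2.morphologyEx(m,cv2.MORPH_OPEN,np.ones((3,25)))
    rows=[v for v in range(200) if m[v].sum()>110];E=np.array([(v,*(np.flatnonzero(m[v])[[0,-1]]+[0,1])) for v in rows])
    L=np.polyfit(E[:,0],E[:,1],1);Rr=np.polyfit(E[:,0],E[:,2],1);vs=E[-1,0]+1
    out=[]
    for v in(E[0,0],vs):
        l,r=np.polyval(L,v),np.polyval(Rr,v);Z=f*60/(r-l)
        P=np.array([((l+r)/2-c["cx"])/f*Z,(v-c["cy"])/f*Z,Z,1]);out.append((M@P)[:3])
    return E[0],E[-1],np.array(out),np.abs(np.polyval(L,E[:,0])-E[:,1]).max()
if __name__=="__main__":
    for n in("r1","r2"): 
        e0,e1,o,r=inhand(pickle.load(open(n+".pkl","rb"))[1]);d=o[0]-o[1]
        print(e0,e1,o.round(1),r,"pitch",np.degrees(np.arctan2(d[2],d[0])).round(2),"yaw",np.degrees(np.arctan2(d[1],d[0])).round(2))
E
python3 hand.py
```

```text
[  0 235 409] [178 248 396] [[ 1.255e+02 -2.000e-01 -8.800e+00]
 [ 6.410e+01 -1.000e-01 -8.700e+00]] 0.5875504781034238 pitch -0.14 yaw -0.04
[  0 235 409] [178 248 396] [[ 1.255e+02 -1.000e-01 -8.800e+00]
 [ 6.410e+01 -1.000e-01 -8.700e+00]] 0.5322076454710611 pitch -0.17 yaw -0.02
```

```bash
cat > goal.py <<'E'
import sys
from rack import *
from cell import bot
Rz=Ro.from_euler("z",q[3]).as_matrix();H=Rz@HR
def hw(h): return W(q,ho(h))
def toho(X): return HR.T@(Rz.T@(X-q[:3])-[50,0,90])
RG=H@np.diag([-1,1,-1.])
def rep(*targets):
    s=bot.observe();R=Ro.from_quat(s["eef_rot"]).as_matrix();p=np.array(s["eef_pos"])
    print("t",round(s["time_s"],2),"pos",p.round(1),"TCP holder",toho(p).round(1),"rot to goal(share)",(Ro.from_matrix(R.T@RG).as_rotvec()/.5).round(3),"F",s["ft_force"].round(1),"Fholder",(H.T@s["ft_force"]).round(1),"w",round(s["grip_width"],1))
    for t in targets: print(t,"world",hw(t).round(1),"shift share",((R.T@(hw(t)-p))/500).round(4))
if __name__=="__main__": rep(*[[float(x) for x in a.split(",")] for a in sys.argv[1:]])
E
python3 goal.py 165,0.1,-6.2 60,0.1,-6.2
```

```text
t 6.53 pos [560.8 -51.2 216.6] TCP holder [ 19.4 169.1 135.9] rot to goal(share) [ 1.000e-03 -1.045e+00  4.000e-03] F [-0.4 -0.4 -1.5] Fholder [-1.2 -0.4 -1.1] w 26.1
[165.0, 0.1, -6.2] world [ 780.5 -189.5  166.3] shift share [-0.3934 -0.3388  0.1011]
[60.0, 0.1, -6.2] world [ 690.6 -202.8  113.8] shift share [-0.2114 -0.3383  0.2059]
```

Call:
arm_command([
  {"dx": -0.06,"dy": 0,"dz": -0.01,"rx": 0,"ry": 0,"rz": 0},
  {"dx": -0.1,"dy": 0,"dz": -0.01,"rx": 0,"ry": 0,"rz": 0},
  {"dx": -0.1,"dy": 0,"dz": -0.01,"rx": 0,"ry": 0,"rz": 0},
  {"dx": -0.1,"dy": 0,"dz": -0.01,"rx": 0,"ry": 0,"rz": 0},
  {"dx": -0.034,"dy": 0,"dz": 0,"rx": 0,"ry": 0,"rz": 0},
])

```text
time_s: 7.15
eef_pos: [758.1, -20.1, 235.3]
eef_rot: [-0.076, 0.997, 0.0, 0.001]
ft_force: [0.7, 0.4, -1.1]
grip_width: 25.7
finger_force: 90.8
```

Call:
arm_command([
  {"dx": 0,"dy": 0,"dz": 0,"rx": 0,"ry": -0.262,"rz": 0.001},
  {"dx": 0,"dy": 0,"dz": 0,"rx": 0,"ry": -0.262,"rz": 0.001},
  {"dx": 0,"dy": 0,"dz": 0,"rx": 0,"ry": -0.262,"rz": 0.001},
  {"dx": 0,"dy": 0,"dz": 0,"rx": 0,"ry": -0.262,"rz": 0.001},
  {"dx": 0,"dy": 0,"dz": 0,"rx": 0,"ry": 0,"rz": 0},
])

```text
time_s: 7.78
eef_pos: [750.2, -23.3, 231.9]
eef_rot: [-0.07, 0.965, 0.02, 0.254]
ft_force: [-0.4, 0.4, -2.3]
grip_width: 25.7
finger_force: 90.8
```

```bash
python3 goal.py 165,0.1,-6.2
```

```text
t 7.78 pos [750.2 -23.3 231.9] TCP holder [192.8 169.   53.4] rot to goal(share) [ 0.003 -0.018 -0.005] F [-0.4  0.4 -2.3] Fholder [-1.5  0.4 -1.8] w 25.7
[165.0, 0.1, -6.2] world [ 780.5 -189.5  166.3] shift share [ 0.0537 -0.3381  0.1192]
```

Call:
arm_command([
  {"dx": 0,"dy": -0.07,"dz": 0,"rx": 0,"ry": -0.018,"rz": -0.004},
  {"dx": 0,"dy": -0.09,"dz": 0.01,"rx": 0,"ry": 0,"rz": 0},
  {"dx": 0,"dy": -0.09,"dz": 0.03,"rx": 0,"ry": 0,"rz": 0},
  {"dx": 0.02,"dy": -0.06,"dz": 0.04,"rx": 0,"ry": 0,"rz": 0},
  {"dx": 0.02,"dy": -0.028,"dz": 0.039,"rx": 0,"ry": 0,"rz": 0},
])

```text
time_s: 8.4
eef_pos: [794.8, -192.2, 175.5]
eef_rot: [-0.071, 0.962, 0.018, 0.263]
ft_force: [-0.2, -0.1, -2.0]
grip_width: 25.9
finger_force: 90.8
```

```bash
python3 - <<'E'
from h import *
for i in range(3): r=snap("wrist")
pickle.dump(r,open("r3.pkl","wb"))
from hand import inhand
print(inhand(r[1])[2].round(1))
for n in("scene","top"): 
    t=snap(n);pickle.dump(t,open(n+"3.pkl","wb"))
E
python3 goal.py 165,0.1,-6.2
```

```text
[[125.   -0.   -9.3]
 [ 64.1   0.   -9.1]]
t 8.65 pos [ 794.2 -186.3  176.1] TCP holder [182.    1.3  -4.7] rot to goal(share) [0.004 0.022 0.006] F [ 0.3 -0.5 -2. ] Fholder [-0.8 -0.5 -1.9] w 25.6
[165.0, 0.1, -6.2] world [ 780.5 -189.5  166.3] shift share [ 0.034  -0.0024  0.0026]
```

Call:
arm_command([
  {"dx": 0,"dy": -0.002,"dz": 0.003,"rx": 0.004,"ry": 0.02,"rz": 0.005},
  {"dx": 0.02,"dy": 0,"dz": 0,"rx": 0,"ry": 0,"rz": 0},
  {"dx": 0.02,"dy": 0,"dz": 0,"rx": 0,"ry": 0,"rz": 0},
  {"dx": 0.02,"dy": 0,"dz": 0,"rx": 0,"ry": 0,"rz": 0},
  {"dx": 0,"dy": 0,"dz": 0,"rx": 0,"ry": 0,"rz": 0},
])

```text
time_s: 9.28
eef_pos: [765.4, -193.4, 157.3]
eef_rot: [-0.069, 0.964, 0.018, 0.257]
ft_force: [0.3, -0.1, -2.1]
grip_width: 25.8
finger_force: 90.8
```

```bash
python3 - <<'E'
from h import *
snap("wrist")
t=snap("scene");pickle.dump(t,open("scene4.pkl","wb"))
cv2.imwrite("pics/s4.png",cv2.resize(t[1][290:470,110:310],None,fx=3,fy=3,interpolation=2)[:,:,::-1])
E
python3 goal.py 140,0.1,-6.7
```

```text
t 9.38 pos [ 767.2 -192.9  158.7] TCP holder [149.3  -1.3  -6. ] rot to goal(share) [-0.004 -0.001 -0.003] F [ 0.9  0.1 -2.9] Fholder [-0.7 -0.  -3. ] w 26.2
[140.0, 0.1, -6.7] world [ 759.4 -192.6  153.4] shift share [0.0186 0.0027 0.0014]
```

View pics/s4.png

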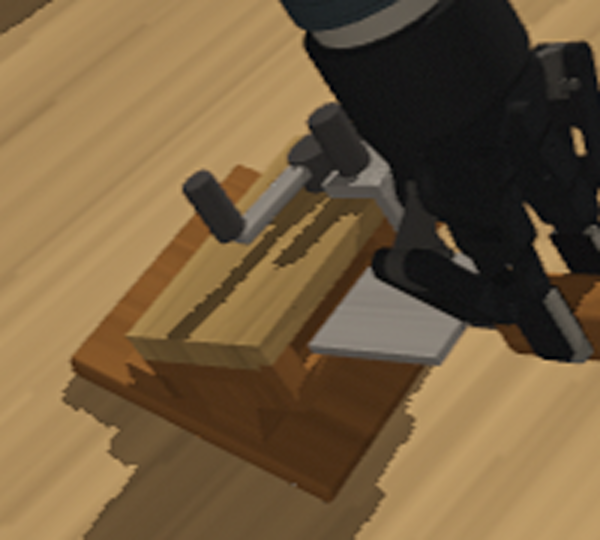

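The scene crop shows the blade's near corner at (310,347), just before the mouth's near end at (300,370), level and parallel with the slot. Going in gently.

Call:
arm_command([
  {"dx": 0.01,"dy": 0.002,"dz": 0.001,"rx": 0,"ry": 0,"rz": 0},
  {"dx": 0.01,"dy": 0,"dz": 0,"rx": 0,"ry": 0,"rz": 0},
  {"dx": 0.01,"dy": 0,"dz": 0,"rx": 0,"ry": 0,"rz": 0},
  {"dx": 0.01,"dy": 0,"dz": 0,"rx": 0,"ry": 0,"rz": 0},
  {"dx": 0.01,"dy": 0,"dz": 0,"rx": 0,"ry": 0,"rz": 0},
])

```text
time_s: 10.0
eef_pos: [745.7, -194.8, 145.5]
eef_rot: [-0.07, 0.963, 0.018, 0.258]
ft_force: [-0.7, -0.5, -1.5]
grip_width: 25.8
finger_force: 90.8
```

```bash
python3 goal.py 60,0.1,-6.7
```

```text
t 10.0 pos [ 745.7 -194.8  145.5] TCP holder [ 1.241e+02 -1.000e-01 -6.600e+00] rot to goal(share) [-0.004 -0.001 -0.002] F [-0.7 -0.5 -1.5] Fholder [-1.5 -0.4 -0.9] w 25.8
[60.0, 0.1, -6.7] world [ 690.8 -202.8  113.4] shift share [0.1282 0.0002 0.0002]
```

20 mm in with no contact force. Continuing.

Call:
arm_command([
  {"dx": 0.012,"dy": 0,"dz": 0,"rx": 0,"ry": 0,"rz": 0},
  {"dx": 0.012,"dy": 0,"dz": 0,"rx": 0,"ry": 0,"rz": 0},
  {"dx": 0.012,"dy": 0,"dz": 0,"rx": 0,"ry": 0,"rz": 0},
  {"dx": 0.012,"dy": 0,"dz": 0,"rx": 0,"ry": 0,"rz": 0},
  {"dx": 0.012,"dy": 0,"dz": 0,"rx": 0,"ry": 0,"rz": 0},
])

```text
time_s: 10.62
eef_pos: [720.0, -198.6, 130.5]
eef_rot: [-0.07, 0.963, 0.018, 0.258]
ft_force: [0.0, -0.8, -1.3]
grip_width: 26.1
finger_force: 90.8
```

Call:
arm_command([
  {"dx": 0.012,"dy": 0,"dz": 0,"rx": 0,"ry": 0,"rz": 0},
  {"dx": 0.012,"dy": 0,"dz": 0,"rx": 0,"ry": 0,"rz": 0},
  {"dx": 0.012,"dy": 0,"dz": 0,"rx": 0,"ry": 0,"rz": 0},
  {"dx": 0.012,"dy": 0,"dz": 0,"rx": 0,"ry": 0,"rz": 0},
  {"dx": 0.01,"dy": 0,"dz": 0,"rx": 0,"ry": 0,"rz": 0},
])

```text
time_s: 11.25
eef_pos: [695.2, -202.3, 116.2]
eef_rot: [-0.07, 0.963, 0.018, 0.258]
ft_force: [-1.0, 0.0, -0.4]
grip_width: 26.0
finger_force: 91.0
```

```bash
python3 goal.py 60,0.1,-6.7
```

```text
t 11.25 pos [ 695.2 -202.3  116.2] TCP holder [65.2 -0.  -6.5] rot to goal(share) [-0.004 -0.001 -0.002] F [-1.   0.  -0.4] Fholder [-1.1  0.2  0.2] w 26.0
[60.0, 0.1, -6.7] world [ 690.8 -202.8  113.4] shift share [0.0104 0.0003 0.0004]
```

Almost home. Easing in until the tip meets the floor.

Call:
arm_command([
  {"dx": 0.003,"dy": 0,"dz": 0,"rx": 0,"ry": 0,"rz": 0},
  {"dx": 0.003,"dy": 0,"dz": 0,"rx": 0,"ry": 0,"rz": 0},
  {"dx": 0.003,"dy": 0,"dz": 0,"rx": 0,"ry": 0,"rz": 0},
  {"dx": 0.002,"dy": 0,"dz": 0,"rx": 0,"ry": 0,"rz": 0},
  {"dx": 0,"dy": 0,"dz": 0,"rx": 0,"ry": 0,"rz": 0},
])

```text
time_s: 11.88
eef_pos: [691.2, -202.7, 113.9]
eef_rot: [-0.07, 0.963, 0.018, 0.258]
ft_force: [1.0, 0.0, -0.7]
grip_width: 26.0
finger_force: 90.9
```

```bash
python3 goal.py 60,0.1,-6.7
```

```text
t 11.88 pos [ 691.2 -202.7  113.9] TCP holder [60.6  0.1 -6.5] rot to goal(share) [-0.004  0.    -0.001] F [ 1.   0.  -0.7] Fholder [ 0.6 -0.1 -1.1] w 26.0
[60.0, 0.1, -6.7] world [ 690.8 -202.8  113.4] shift share [ 0.0012 -0.0001  0.0004]
```

Call:
arm_command([
  {"dx": 0.002,"dy": 0,"dz": 0,"rx": 0,"ry": 0,"rz": 0},
  {"dx": 0.002,"dy": 0,"dz": 0,"rx": 0,"ry": 0,"rz": 0},
  {"dx": 0.002,"dy": 0,"dz": 0,"rx": 0,"ry": 0,"rz": 0},
  {"dx": 0.001,"dy": 0,"dz": 0,"rx": 0,"ry": 0,"rz": 0},
  {"dx": 0,"dy": 0,"dz": 0,"rx": 0,"ry": 0,"rz": 0},
])

```text
time_s: 12.5
eef_pos: [690.8, -202.5, 114.3]
eef_rot: [-0.071, 0.963, 0.018, 0.26]
ft_force: [5.4, 1.2, 4.1]
grip_width: 26.0
finger_force: 91.0
```

```bash
python3 goal.py 60,0.1,-6.7
```

```text
t 12.5 pos [ 690.8 -202.5  114.3] TCP holder [60.4  0.3 -5.9] rot to goal(share) [-0.005  0.009  0.001] F [5.4 1.2 4.1] Fholder [6.8 0.5 0.8] w 26.0
[60.0, 0.1, -6.7] world [ 690.8 -202.8  113.4] shift share [ 0.0009 -0.0004  0.0016]
```

Stalled at holder x 60.4 (home predicted 60.1) with 7 N of resistance, so the tip is on the floor. Releasing and rising.

Call:
arm_command([
  {"dx": 0,"dy": 0,"dz": 0,"rx": 0,"ry": 0,"rz": 0},
  {"dx": 0,"dy": 0,"dz": 0,"rx": 0,"ry": 0,"rz": 0},
  {"dx": 0,"dy": 0,"dz": 0,"rx": 0,"ry": 0,"rz": 0},
  {"dx": 0,"dy": 0,"dz": 0,"rx": 0,"ry": 0,"rz": 0},
  {"dx": 0,"dy": 0,"dz": 0,"rx": 0,"ry": 0,"rz": 0},
], grip=0.4, force=40)

```text
time_s: 13.12
eef_pos: [687.5, -203.4, 111.5]
eef_rot: [-0.07, 0.964, 0.018, 0.258]
ft_force: [-0.4, -0.2, 0.2]
grip_width: 51.2
finger_force: 0.0
```

Call:
arm_command([
  {"dx": 0,"dy": 0,"dz": -0.02,"rx": 0,"ry": 0,"rz": 0},
  {"dx": 0,"dy": 0,"dz": -0.05,"rx": 0,"ry": 0,"rz": 0},
  {"dx": 0,"dy": 0,"dz": -0.08,"rx": 0,"ry": 0,"rz": 0},
  {"dx": 0,"dy": 0,"dz": -0.08,"rx": 0,"ry": 0,"rz": 0},
  {"dx": 0,"dy": 0,"dz": -0.04,"rx": 0,"ry": 0,"rz": 0},
])

```text
time_s: 13.75
eef_pos: [621.0, -214.1, 232.0]
eef_rot: [-0.07, 0.963, 0.017, 0.26]
ft_force: [0.2, -0.6, 0.3]
grip_width: 50.8
finger_force: 0.0
```

```bash
python3 - <<'E'
from h import *
for i in range(3): r=snap("wrist")
pickle.dump(r,open("r5.pkl","wb"));cv2.imwrite("pics/r5.png",r[1][:,:,::-1])
from goal import *
for n in("camk","latk"):
    X,a,b=pts[n];print(n,toho(tri([(k1,px(a)),(k2,px(b))])[0]).round(1))
E
python3 goal.py -12,54,120
```

```text
camk [-44.8   1.7  77.1]
latk [-14.2  53.2  61.6]
t 13.9 pos [ 621.4 -213.2  229.9] TCP holder [ 57.4  -0.  129.3] rot to goal(share) [-0.005  0.003 -0.002] F [-0.7 -0.1 -0.6] Fholder [-0.9 -0.  -0.2] w 51.2
[-12.0, 54.0, 120.0] world [ 558.6 -167.8  187.1] shift share [0.139  0.108  0.0182]
```

View pics/r5.png

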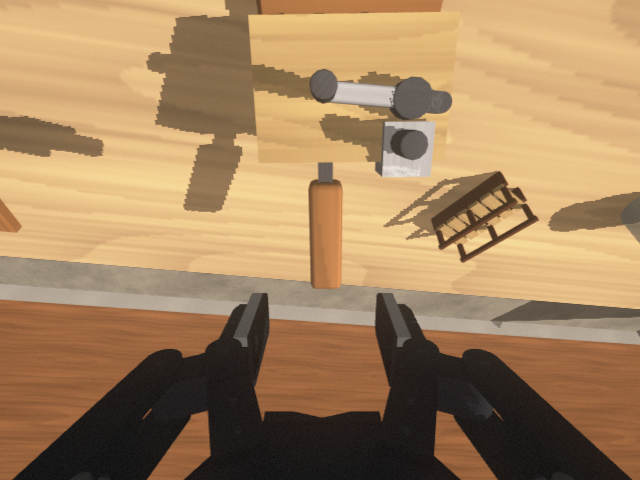

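The view from above shows the scraper seated square: neck at (326,172), handle (326,180)–(326,288). The latch knob top is at (409,144) and the cam knob top at (323,81). Casting those onto holder planes.

```bash
cat > hp.py <<'E'
from goal import *
def hplane(k,uv,z):
    o,d=ray(k,uv);o=toho(o);d=H.T@d;return (o+d*(z-o[2])/d[2]).round(1)
E
python3 - <<'E'
from hp import *
k=pickle.load(open("r5.pkl","rb"))[3]
for n,uv,z in[("latchtop",(409,143),64),("camtop",(323,82),73.5),("hub",(412,95),41.5),("handle front",(326,181),12),("handle end",(326,288),12),("shoulder",(326,163),5),("latch plate L",(384,150),30),("latch R",(434,150),30)]: print(n,hplane(k,uv,z))
E
```

```text
latchtop [-15.6  51.5  64. ]
camtop [-48.4  -1.   73.5]
hub [-44.3  56.4  41.5]
handle front [15.8  1.3 12. ]
handle end [110.    1.7  12. ]
shoulder [2.6 1.3 5. ]
latch plate L [-9.1 42.5 30. ]
latch R [-9.2 78.1 30. ]
```

Call:
arm_command([
  {"dx": 0.03,"dy": 0.02,"dz": 0.002,"rx": 0,"ry": 0,"rz": 0},
  {"dx": 0.04,"dy": 0.03,"dz": 0.004,"rx": 0,"ry": 0,"rz": 0},
  {"dx": 0.04,"dy": 0.03,"dz": 0.004,"rx": 0,"ry": 0,"rz": 0},
  {"dx": 0.029,"dy": 0.025,"dz": 0.004,"rx": 0,"ry": 0,"rz": 0},
  {"dx": 0,"dy": 0,"dz": 0,"rx": 0,"ry": 0,"rz": 0},
], grip=0.48)

```text
time_s: 14.52
eef_pos: [555.2, -166.9, 184.5]
eef_rot: [-0.071, 0.964, 0.02, 0.255]
ft_force: [0.2, -0.2, 1.3]
grip_width: 44.4
finger_force: 0.0
```

```bash
python3 goal.py -12,53,34
```

```text
t 14.53 pos [ 555.2 -166.9  184.5] TCP holder [-16.1  55.4 119.3] rot to goal(share) [ 0.004 -0.012 -0.001] F [ 0.2 -0.2  1.3] Fholder [ 0.8 -0.2  1. ] w 44.4
[-12.0, 53.0, 34.0] world [ 601.3 -162.5  112.6] shift share [-0.0093 -0.0051  0.1706]
```

Call:
arm_command([
  {"dx": -0.004,"dy": -0.002,"dz": 0.02,"rx": 0,"ry": 0,"rz": 0},
  {"dx": 0,"dy": 0,"dz": 0.03,"rx": 0,"ry": 0,"rz": 0},
  {"dx": 0,"dy": 0,"dz": 0.03,"rx": 0,"ry": 0,"rz": 0},
  {"dx": 0,"dy": 0,"dz": 0.02,"rx": 0,"ry": 0,"rz": 0},
  {"dx": 0,"dy": 0,"dz": 0,"rx": 0,"ry": 0,"rz": 0},
])

```text
time_s: 15.15
eef_pos: [583.7, -165.8, 144.1]
eef_rot: [-0.07, 0.964, 0.019, 0.257]
ft_force: [-0.1, -0.2, 0.6]
grip_width: 44.7
finger_force: 0.0
```

```bash
python3 goal.py -12,53,34
```

```text
t 15.15 pos [ 583.7 -165.8  144.1] TCP holder [-11.8  52.3  70.1] rot to goal(share) [-0.001 -0.005 -0.002] F [-0.1 -0.2  0.6] Fholder [ 0.2 -0.2  0.6] w 44.7
[-12.0, 53.0, 34.0] world [ 601.3 -162.5  112.6] shift share [0.0002 0.0014 0.0723]
```

Well placed. Down 35 mm over the latch knob and grip it lightly.

Call:
arm_command([
  {"dx": 0,"dy": 0,"dz": 0.02,"rx": 0,"ry": 0,"rz": 0},
  {"dx": 0,"dy": 0,"dz": 0.02,"rx": 0,"ry": 0,"rz": 0},
  {"dx": 0,"dy": 0,"dz": 0.02,"rx": 0,"ry": 0,"rz": 0},
  {"dx": 0,"dy": 0,"dz": 0.01,"rx": 0,"ry": 0,"rz": 0},
  {"dx": 0,"dy": 0,"dz": 0,"rx": 0,"ry": 0,"rz": 0},
])

```text
time_s: 15.78
eef_pos: [601.1, -163.6, 114.6]
eef_rot: [-0.07, 0.964, 0.018, 0.257]
ft_force: [-0.4, -0.1, -0.7]
grip_width: 44.3
finger_force: 0.0
```

Call:
arm_command([
  {"dx": 0,"dy": 0,"dz": 0,"rx": 0,"ry": 0,"rz": 0},
  {"dx": 0,"dy": 0,"dz": 0,"rx": 0,"ry": 0,"rz": 0},
  {"dx": 0,"dy": 0,"dz": 0,"rx": 0,"ry": 0,"rz": 0},
  {"dx": 0,"dy": 0,"dz": 0,"rx": 0,"ry": 0,"rz": 0},
  {"dx": 0,"dy": 0,"dz": 0,"rx": 0,"ry": 0,"rz": 0},
], grip=1, force=30)

```text
time_s: 16.4
eef_pos: [601.2, -163.6, 115.6]
eef_rot: [-0.07, 0.963, 0.018, 0.258]
ft_force: [-2.6, 0.7, 4.6]
grip_width: 17.2
finger_force: 29.8
```

```bash
python3 goal.py -12,24,34
```

```text
t 16.4 pos [ 601.2 -163.6  115.6] TCP holder [-10.7  52.   36.6] rot to goal(share) [-0.002 -0.001 -0.002] F [-2.6  0.7  4.6] Fholder [0.2 1.1 5.2] w 17.2
[-12.0, 24.0, 34.0] world [ 605.5 -191.2  112.6] shift share [ 0.0025 -0.0559  0.0054]
```

The knob is gripped (17 mm). Raising 3 mm off the plate and sliding the latch across.

Call:
arm_command([
  {"dx": 0,"dy": 0,"dz": -0.006,"rx": 0,"ry": 0,"rz": 0},
  {"dx": 0,"dy": -0.012,"dz": 0,"rx": 0,"ry": 0,"rz": 0},
  {"dx": 0,"dy": -0.012,"dz": 0,"rx": 0,"ry": 0,"rz": 0},
  {"dx": 0,"dy": -0.012,"dz": 0,"rx": 0,"ry": 0,"rz": 0},
  {"dx": 0,"dy": -0.01,"dz": 0,"rx": 0,"ry": 0,"rz": 0},
])

```text
time_s: 17.02
eef_pos: [604.1, -182.9, 115.8]
eef_rot: [-0.072, 0.964, 0.02, 0.257]
ft_force: [11.1, 3.8, -12.1]
grip_width: 16.5
finger_force: 32.3
```

```bash
python3 goal.py -12,24,36
```

```text
t 17.02 pos [ 604.1 -182.9  115.8] TCP holder [-10.6  32.4  36.8] rot to goal(share) [ 0.006 -0.005  0.003] F [ 11.1   3.8 -12.1] Fholder [  3.9   2.1 -16.3] w 16.5
[-12.0, 24.0, 36.0] world [ 604.5 -191.3  114.4] shift share [ 0.0028 -0.0168  0.0016]
```

Call:
arm_command([
  {"dx": 0,"dy": 0,"dz": 0.004,"rx": 0,"ry": 0,"rz": 0},
  {"dx": 0,"dy": -0.004,"dz": 0,"rx": 0,"ry": 0,"rz": 0},
  {"dx": 0,"dy": -0.004,"dz": 0,"rx": 0,"ry": 0,"rz": 0},
  {"dx": 0,"dy": -0.003,"dz": 0,"rx": 0,"ry": 0,"rz": 0},
  {"dx": 0,"dy": 0,"dz": 0,"rx": 0,"ry": 0,"rz": 0},
])

```text
time_s: 17.65
eef_pos: [605.4, -190.8, 115.7]
eef_rot: [-0.071, 0.963, 0.019, 0.258]
ft_force: [6.2, 2.4, -5.6]
grip_width: 16.9
finger_force: 33.2
```

```bash
python3 goal.py -12,24,36
```

```text
t 17.65 pos [ 605.4 -190.8  115.7] TCP holder [-10.5  24.4  36.7] rot to goal(share) [-0.001 -0.001 -0.   ] F [ 6.2  2.4 -5.6] Fholder [ 2.8  1.5 -8.1] w 16.9
[-12.0, 24.0, 36.0] world [ 604.5 -191.3  114.4] shift share [ 0.0029 -0.0008  0.0014]
```

Call:
arm_command([
  {"dx": 0,"dy": -0.003,"dz": 0.002,"rx": 0,"ry": 0,"rz": 0},
  {"dx": 0,"dy": -0.003,"dz": 0,"rx": 0,"ry": 0,"rz": 0},
  {"dx": 0,"dy": -0.003,"dz": 0,"rx": 0,"ry": 0,"rz": 0},
  {"dx": 0,"dy": 0,"dz": 0,"rx": 0,"ry": 0,"rz": 0},
  {"dx": 0,"dy": 0,"dz": 0,"rx": 0,"ry": 0,"rz": 0},
])

```text
time_s: 18.27
eef_pos: [605.5, -190.9, 115.5]
eef_rot: [-0.073, 0.963, 0.023, 0.257]
ft_force: [-3.9, 7.6, 6.8]
grip_width: 16.7
finger_force: 34.8
```

```bash
python3 goal.py -12,24,36
```

```text
t 18.27 pos [ 605.5 -190.9  115.5] TCP holder [-10.6  24.3  36.5] rot to goal(share) [ 0.016 -0.003  0.004] F [-3.9  7.6  6.8] Fholder [1.  8.1 7.2] w 16.7
[-12.0, 24.0, 36.0] world [ 604.5 -191.3  114.4] shift share [ 0.0029 -0.0005  0.001 ]
```

Stopped at y 24.3 with 8 N: the latch is fully across. Releasing, rising, and going over the cam knob.

Call:
arm_command([
  {"dx": 0,"dy": 0.004,"dz": 0,"rx": 0,"ry": 0,"rz": 0},
  {"dx": 0,"dy": 0,"dz": 0,"rx": 0,"ry": 0,"rz": 0},
  {"dx": 0,"dy": 0,"dz": 0,"rx": 0,"ry": 0,"rz": 0},
  {"dx": 0,"dy": 0,"dz": 0,"rx": 0,"ry": 0,"rz": 0},
  {"dx": 0,"dy": 0,"dz": -0.01,"rx": 0,"ry": 0,"rz": 0},
], grip=0.52)

```text
time_s: 18.9
eef_pos: [602.9, -195.0, 119.3]
eef_rot: [-0.07, 0.964, 0.018, 0.258]
ft_force: [0.5, -0.3, 0.4]
grip_width: 41.1
finger_force: 0.0
```

Call:
arm_command([
  {"dx": 0,"dy": 0,"dz": -0.03,"rx": 0,"ry": 0,"rz": 0},
  {"dx": 0,"dy": 0,"dz": -0.05,"rx": 0,"ry": 0,"rz": 0},
  {"dx": 0,"dy": 0,"dz": -0.05,"rx": 0,"ry": 0,"rz": 0},
  {"dx": 0,"dy": 0,"dz": -0.03,"rx": 0,"ry": 0,"rz": 0},
  {"dx": 0,"dy": 0,"dz": 0,"rx": 0,"ry": 0,"rz": 0},
])

```text
time_s: 19.52
eef_pos: [564.0, -201.3, 190.8]
eef_rot: [-0.07, 0.963, 0.017, 0.259]
ft_force: [0.4, 0.1, -0.7]
grip_width: 41.2
finger_force: 0.0
```

```bash
python3 - <<'E'
from h import *
for i in range(2): r=snap("wrist")
pickle.dump(r,open("r6.pkl","wb"))
pickle.dump(snap("top"),open("t6.pkl","wb"))
E
python3 goal.py -46,-1,110 -46,-1,46
```

```text
t 19.68 pos [ 563.5 -200.   188.2] TCP holder [-11.3  21.5 120.8] rot to goal(share) [-0.001 -0.003 -0.001] F [ 0.2 -0.2 -0.1] Fholder [ 0.1 -0.2 -0.1] w 41.3
[-46.0, -1.0, 110.0] world [ 542.4 -225.8  161.5] shift share [ 0.0693 -0.045   0.0218]
[-46.0, -1.0, 46.0] world [ 574.1 -221.1  106. ] shift share [ 0.0691 -0.0449  0.1498]
```

Call:
arm_command([
  {"dx": 0.023,"dy": -0.015,"dz": 0.0,"rx": 0,"ry": 0,"rz": 0},
  {"dx": 0.023,"dy": -0.015,"dz": 0.0,"rx": 0,"ry": 0,"rz": 0},
  {"dx": 0.023,"dy": -0.015,"dz": 0.02,"rx": 0,"ry": 0,"rz": 0},
  {"dx": 0,"dy": 0,"dz": 0.03,"rx": 0,"ry": 0,"rz": 0},
  {"dx": 0,"dy": 0,"dz": 0.01,"rx": 0,"ry": 0,"rz": 0},
])

```text
time_s: 20.3
eef_pos: [552.4, -223.5, 143.8]
eef_rot: [-0.071, 0.964, 0.019, 0.257]
ft_force: [0.1, -0.2, -0.3]
grip_width: 40.9
finger_force: 0.0
```

```bash
python3 goal.py -46,-1,46
```

```text
t 20.3 pos [ 552.4 -223.5  143.8] TCP holder [-46.   -0.2  89.6] rot to goal(share) [ 0.002 -0.006 -0.001] F [ 0.1 -0.2 -0.3] Fholder [-0.1 -0.2 -0.4] w 40.9
[-46.0, -1.0, 46.0] world [ 574.1 -221.1  106. ] shift share [-0.0002 -0.0018  0.0872]
```

Call:
arm_command([
  {"dx": 0,"dy": -0.001,"dz": 0.025,"rx": 0,"ry": 0,"rz": 0},
  {"dx": 0,"dy": 0,"dz": 0.025,"rx": 0,"ry": 0,"rz": 0},
  {"dx": 0,"dy": 0,"dz": 0.025,"rx": 0,"ry": 0,"rz": 0},
  {"dx": 0,"dy": 0,"dz": 0.01,"rx": 0,"ry": 0,"rz": 0},
  {"dx": 0,"dy": 0,"dz": 0,"rx": 0,"ry": 0,"rz": 0},
])

```text
time_s: 20.92
eef_pos: [573.6, -221.9, 108.6]
eef_rot: [-0.07, 0.963, 0.019, 0.258]
ft_force: [0.7, 0.3, -0.4]
grip_width: 41.0
finger_force: 0.0
```

Call:
arm_command([
  {"dx": 0,"dy": 0,"dz": 0,"rx": 0,"ry": 0,"rz": 0},
  {"dx": 0,"dy": 0,"dz": 0,"rx": 0,"ry": 0,"rz": 0},
  {"dx": 0,"dy": 0,"dz": 0,"rx": 0,"ry": 0,"rz": 0},
  {"dx": 0,"dy": 0,"dz": 0,"rx": 0,"ry": 0,"rz": 0},
  {"dx": 0,"dy": 0,"dz": 0,"rx": 0,"ry": 0,"rz": 0},
], grip=1, force=40)

```text
time_s: 21.55
eef_pos: [573.3, -221.1, 109.4]
eef_rot: [-0.071, 0.963, 0.019, 0.258]
ft_force: [-3.2, 2.7, 4.8]
grip_width: 14.4
finger_force: 39.2
```

```bash
python3 goal.py -46,-1,46; python3 - <<'E'
import numpy as np
P=[np.array([-42+58*np.cos(np.radians(-90-a)),57+58*np.sin(np.radians(-90-a))]) for a in np.linspace(4,94,16)]
print(np.array([( -(b-a)[0]/500,(b-a)[1]/500) for a,b in zip(P,P[1:])]).round(4).tolist())
E
```

```text
t 21.55 pos [ 573.3 -221.1  109.4] TCP holder [-45.1  -0.9  49.3] rot to goal(share) [ 0.001 -0.001 -0.   ] F [-3.2  2.7  4.8] Fholder [0.  3.1 5.6] w 14.4
[-46.0, -1.0, 46.0] world [ 574.1 -221.1  106. ] shift share [ 0.0019 -0.0002  0.0066]
[[0.0121, 0.0015], [0.0118, 0.0027], [0.0115, 0.004], [0.011, 0.0051], [0.0104, 0.0063], [0.0097, 0.0073], [0.0089, 0.0083], [0.008, 0.0092], [0.007, 0.0099], [0.0059, 0.0106], [0.0047, 0.0112], [0.0035, 0.0116], [0.0023, 0.0119], [0.0011, 0.0121], [-0.0002, 0.0121]]
```

The cam knob is gripped. Following its arc.

Call:
arm_command([
  {"dx": 0.012,"dy": 0.0015,"dz": -0.003,"rx": 0,"ry": 0,"rz": 0},
  {"dx": 0.0118,"dy": 0.0027,"dz": 0,"rx": 0,"ry": 0,"rz": 0},
  {"dx": 0.0115,"dy": 0.004,"dz": 0,"rx": 0,"ry": 0,"rz": 0},
  {"dx": 0.011,"dy": 0.0051,"dz": 0,"rx": 0,"ry": 0,"rz": 0},
  {"dx": 0.0104,"dy": 0.0063,"dz": 0,"rx": 0,"ry": 0,"rz": 0},
])

```text
time_s: 22.18
eef_pos: [549.2, -217.3, 96.8]
eef_rot: [-0.07, 0.963, 0.017, 0.26]
ft_force: [8.0, 0.0, -6.9]
grip_width: 14.5
finger_force: 39.3
```

```bash
python3 goal.py -75.7,9.6,50
```

```text
t 22.18 pos [ 549.2 -217.3   96.8] TCP holder [-71.5   6.5  50. ] rot to goal(share) [-0.01   0.005 -0.002] F [ 8.   0.  -6.9] Fholder [ 3.4 -1.1 -9.9] w 14.5
[-75.7, 9.6, 50.0] world [ 545.1 -214.7   94.7] shift share [0.0084 0.0063 0.    ]
```

Call:
arm_command([
  {"dx": 0.0097,"dy": 0.0073,"dz": 0.002,"rx": 0,"ry": 0,"rz": 0},
  {"dx": 0.0089,"dy": 0.0083,"dz": 0,"rx": 0,"ry": 0,"rz": 0},
  {"dx": 0.008,"dy": 0.0092,"dz": 0,"rx": 0,"ry": 0,"rz": 0},
  {"dx": 0.007,"dy": 0.0099,"dz": 0,"rx": 0,"ry": 0,"rz": 0},
  {"dx": 0.0059,"dy": 0.0106,"dz": 0,"rx": 0,"ry": 0,"rz": 0},
])

```text
time_s: 22.8
eef_pos: [527.4, -203.0, 85.5]
eef_rot: [-0.066, 0.964, 0.013, 0.259]
ft_force: [3.1, -8.4, -6.0]
grip_width: 14.3
finger_force: 40.4
```

Call:
arm_command([
  {"dx": 0.0047,"dy": 0.0112,"dz": 0,"rx": 0,"ry": 0,"rz": 0},
  {"dx": 0.0035,"dy": 0.0116,"dz": 0,"rx": 0,"ry": 0,"rz": 0},
  {"dx": 0.0023,"dy": 0.0119,"dz": 0,"rx": 0,"ry": 0,"rz": 0},
  {"dx": 0.001,"dy": 0.012,"dz": 0,"rx": 0,"ry": 0,"rz": 0},
  {"dx": 0,"dy": 0.008,"dz": 0,"rx": 0,"ry": 0,"rz": 0},
])

```text
time_s: 23.42
eef_pos: [511.4, -178.2, 78.3]
eef_rot: [-0.063, 0.965, 0.014, 0.254]
ft_force: [-11.8, -9.9, -2.8]
grip_width: 14.5
finger_force: 39.1
```

```bash
python3 goal.py -100,57,50
```

```text
t 23.43 pos [ 511.4 -178.2   78.3] TCP holder [-108.2   50.6   49.9] rot to goal(share) [-0.026 -0.017 -0.027] F [-11.8  -9.9  -2.8] Fholder [-12.8  -8.1   4.2] w 14.5
[-100.0, 57.0, 50.0] world [ 517.4 -170.9   82.5] shift share [-0.0162  0.013  -0.0006]
```

Call:
arm_command([
  {"dx": 0,"dy": 0,"dz": 0,"rx": 0,"ry": 0,"rz": 0},
  {"dx": 0,"dy": 0,"dz": 0,"rx": 0,"ry": 0,"rz": 0},
  {"dx": 0,"dy": 0,"dz": 0,"rx": 0,"ry": 0,"rz": 0},
  {"dx": 0,"dy": 0,"dz": 0,"rx": 0,"ry": 0,"rz": 0},
  {"dx": 0,"dy": 0,"dz": 0,"rx": 0,"ry": 0,"rz": 0},
])

```text
time_s: 24.05
eef_pos: [511.2, -177.5, 78.2]
eef_rot: [-0.063, 0.965, 0.015, 0.254]
ft_force: [-11.7, -9.6, -2.9]
grip_width: 14.7
finger_force: 39.0
```

```bash
python3 goal.py -100,57,50; python3 - <<'E'
from h import *
r=snap("wrist");pickle.dump(r,open("r7.pkl","wb"));pickle.dump(snap("scene"),open("s7.pkl","wb"));pickle.dump(snap("top"),open("t7.pkl","wb"))
E
```

```text
t 24.05 pos [ 511.2 -177.5   78.2] TCP holder [-108.2   51.3   49.8] rot to goal(share) [-0.023 -0.017 -0.027] F [-11.7  -9.6  -2.9] Fholder [-12.7  -7.8   4. ] w 14.7
[-100.0, 57.0, 50.0] world [ 517.4 -170.9   82.5] shift share [-0.0163  0.0116 -0.0006]
```

There is residual force (−13, −8 N), so the lever may be short of its stop, held up by the knob's friction in the pads. Letting go, rising and measuring.

Call:
arm_command([
  {"dx": 0,"dy": 0,"dz": 0,"rx": 0,"ry": 0,"rz": 0},
  {"dx": 0,"dy": 0,"dz": 0,"rx": 0,"ry": 0,"rz": 0},
  {"dx": 0,"dy": 0,"dz": 0,"rx": 0,"ry": 0,"rz": 0},
  {"dx": 0,"dy": 0,"dz": 0,"rx": 0,"ry": 0,"rz": 0},
  {"dx": 0,"dy": 0,"dz": -0.01,"rx": 0,"ry": 0,"rz": 0},
], grip=0.5)

```text
time_s: 24.82
eef_pos: [516.0, -169.9, 86.8]
eef_rot: [-0.071, 0.963, 0.019, 0.258]
ft_force: [0.0, 0.5, -0.2]
grip_width: 42.5
finger_force: 0.0
```

```bash
python3 goal.py -100,57,50
```

```text
t 24.82 pos [ 516.  -169.9   86.8] TCP holder [-98.9  58.2  54.3] rot to goal(share) [-0.002 -0.001 -0.001] F [ 0.   0.5 -0.2] Fholder [-0.   0.5 -0.2] w 42.5
[-100.0, 57.0, 50.0] world [ 517.4 -170.9   82.5] shift share [ 0.0022 -0.0024  0.0087]
```

Call:
arm_command([
  {"dx": 0,"dy": 0,"dz": -0.04,"rx": 0,"ry": 0,"rz": 0},
  {"dx": -0.05,"dy": 0,"dz": -0.08,"rx": 0,"ry": 0,"rz": 0},
  {"dx": -0.1,"dy": 0,"dz": -0.08,"rx": 0,"ry": 0,"rz": 0},
  {"dx": -0.1,"dy": 0,"dz": 0,"rx": 0,"ry": 0,"rz": 0},
  {"dx": -0.05,"dy": 0,"dz": 0,"rx": 0,"ry": 0,"rz": 0},
])

```text
time_s: 25.45
eef_pos: [597.5, -158.2, 251.0]
eef_rot: [-0.071, 0.963, 0.017, 0.261]
ft_force: [-0.6, -0.4, -0.6]
grip_width: 42.3
finger_force: 0.0
```

```bash
python3 - <<'E'
from h import *
for i in range(3): r=snap("wrist")
pickle.dump(r,open("r8.pkl","wb"));cv2.imwrite("pics/r8.png",r[1][:,:,::-1])
E
python3 goal.py -100,57,50
```

```text
t 25.6 pos [ 595.2 -158.   247.9] TCP holder [ 51.   58.3 153.8] rot to goal(share) [-0.003  0.002  0.003] F [-0.2 -1.3 -0.1] Fholder [-0.4 -1.3  0.1] w 42.3
[-100.0, 57.0, 50.0] world [ 517.4 -170.9   82.5] shift share [ 0.3022 -0.0019  0.2074]
```

View pics/r8.png

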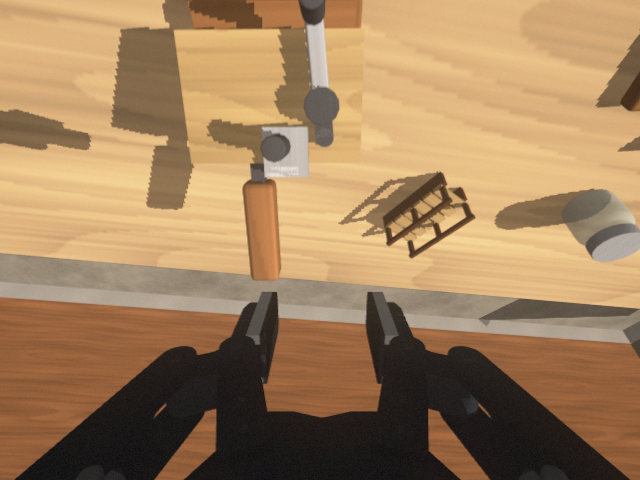

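The last view shows the latch across beside the neck: plate (262–308,125–178), knob (275,147). The lever runs from hub (322,105) to knob (313,8), nose (325,133). Measuring its angle along the pale arm.

```bash
python3 - <<'E'
from hp import *
r=pickle.load(open("r8.pkl","rb"));p,k=r[1],r[3]
h=cv2.cvtColor(p,cv2.COLOR_RGB2HSV).astype(int)
A=[]
for v in range(28,82):
    row=np.flatnonzero((h[v,295:340,1]<50)&(h[v,295:340,2]>100))+295
    if len(row)>8: A.append(hplane(k,(row.mean(),v),39.5)[:2])
A=np.array(A);m=np.polyfit(A[:,0],A[:,1],1);print(len(A),A[0],A[-1],"slope",m, "dev deg from along-block",np.degrees(np.arctan(m[0])))
d=[hplane(k,uv,z) for uv,z in[((362,35),21),((362,160),21)]];print("block edge",d)
for n,uv,z in[("hub",(322,104),41.5),("latchknob",(275,147),64),("handle",(263,279),12),("nose",(325,134),39.5),("plate L",(263,150),30),("plate R",(308,150),30)]:print(n,hplane(k,uv,z))
E
```

```text
54 [-92.   52.2] [-59.4  55.3] slope [ 0.09631276 61.03012528] dev deg from along-block 5.501345824838161
block edge [array([-92.2,  86.4,  21. ]), array([-3.1, 90.3, 21. ])]
hub [-44.2  57.5  41.5]
latchknob [-15.6  25.6  64. ]
handle [109.1   1.8  12. ]
nose [-23.6  59.8  39.5]
plate L [-11.2  11.3  30. ]
plate R [-11.4  46.6  30. ]
```

The arm deviates 5.5° where the block's edge shows 2.5° of bias, so the lever is about 3° short. I'll push the knob home (+y) with shut fingers.

Call:
arm_command([
  {"dx": 0.05,"dy": -0.016,"dz": 0,"rx": 0,"ry": 0,"rz": 0},
  {"dx": 0.08,"dy": -0.02,"dz": 0,"rx": 0,"ry": 0,"rz": 0},
  {"dx": 0.08,"dy": -0.02,"dz": 0,"rx": 0,"ry": 0,"rz": 0},
  {"dx": 0.06,"dy": -0.02,"dz": 0.03,"rx": 0,"ry": 0,"rz": 0},
  {"dx": 0.032,"dy": 0,"dz": 0.04,"rx": 0,"ry": 0,"rz": 0},
], grip=1)

```text
time_s: 26.22
eef_pos: [483.3, -214.1, 138.4]
eef_rot: [-0.068, 0.964, 0.018, 0.256]
ft_force: [0.9, -0.5, -0.2]
grip_width: 0.1
finger_force: 0.0
```

Call:
arm_command([
  {"dx": 0,"dy": 0,"dz": 0.04,"rx": 0,"ry": 0,"rz": 0},
  {"dx": 0,"dy": 0,"dz": 0.04,"rx": 0,"ry": 0,"rz": 0},
  {"dx": 0,"dy": 0,"dz": 0.03,"rx": 0,"ry": 0,"rz": 0},
  {"dx": 0,"dy": 0,"dz": 0.025,"rx": 0,"ry": 0,"rz": 0},
  {"dx": 0,"dy": 0,"dz": 0,"rx": 0,"ry": 0,"rz": 0},
])

```text
time_s: 26.85
eef_pos: [519.6, -207.4, 81.1]
eef_rot: [-0.07, 0.964, 0.019, 0.257]
ft_force: [0.3, -0.2, 0.5]
grip_width: -0.2
finger_force: 0.0
```

```bash
python3 goal.py -100,34,50
```

```text
t 26.85 pos [ 519.6 -207.4   81.1] TCP holder [-103.5   20.5   50.4] rot to goal(share) [ 0.001 -0.006 -0.004] F [ 0.3 -0.2  0.5] Fholder [ 0.5 -0.3  0.3] w -0.2
[-100.0, 34.0, 50.0] world [ 520.8 -193.6   82.5] shift share [-0.0069  0.0269  0.0007]
```

Call:
arm_command([
  {"dx": -0.006,"dy": 0.006,"dz": 0,"rx": 0,"ry": 0,"rz": 0},
  {"dx": 0,"dy": 0.006,"dz": 0,"rx": 0,"ry": 0,"rz": 0},
  {"dx": 0,"dy": 0.006,"dz": 0,"rx": 0,"ry": 0,"rz": 0},
  {"dx": 0,"dy": 0.005,"dz": 0,"rx": 0,"ry": 0,"rz": 0},
  {"dx": 0,"dy": 0,"dz": 0,"rx": 0,"ry": 0,"rz": 0},
])

```text
time_s: 27.48
eef_pos: [522.0, -196.4, 84.3]
eef_rot: [-0.07, 0.963, 0.018, 0.258]
ft_force: [-0.1, 0.1, 0.6]
grip_width: -0.1
finger_force: 0.2
```

```bash
python3 goal.py -100,34,50
```

```text
t 27.48 pos [ 522.  -196.4   84.3] TCP holder [-98.4  31.   51.2] rot to goal(share) [-0.005 -0.001 -0.002] F [-0.1  0.1  0.6] Fholder [0.2 0.1 0.5] w -0.1
[-100.0, 34.0, 50.0] world [ 520.8 -193.6   82.5] shift share [0.0032 0.006  0.0023]
```

No contact yet. Pushing on in steps.

Call:
arm_command([
  {"dx": 0,"dy": 0.003,"dz": 0,"rx": 0,"ry": 0,"rz": 0},
  {"dx": 0,"dy": 0.003,"dz": 0,"rx": 0,"ry": 0,"rz": 0},
  {"dx": 0,"dy": 0.003,"dz": 0,"rx": 0,"ry": 0,"rz": 0},
  {"dx": 0,"dy": 0.002,"dz": 0,"rx": 0,"ry": 0,"rz": 0},
  {"dx": 0,"dy": 0,"dz": 0,"rx": 0,"ry": 0,"rz": 0},
])

```text
time_s: 28.1
eef_pos: [521.2, -192.4, 84.2]
eef_rot: [-0.069, 0.963, 0.017, 0.258]
ft_force: [-0.6, -5.4, -1.3]
grip_width: -0.1
finger_force: 2.3
```

```bash
python3 goal.py -100,34,50
```

```text
t 28.1 pos [ 521.2 -192.4   84.2] TCP holder [-98.6  35.1  51.1] rot to goal(share) [-0.009 -0.001 -0.004] F [-0.6 -5.4 -1.3] Fholder [-1.8 -5.2 -0.4] w -0.1
[-100.0, 34.0, 50.0] world [ 520.8 -193.6   82.5] shift share [ 0.0027 -0.0022  0.0023]
```

Call:
arm_command([
  {"dx": 0,"dy": 0.003,"dz": 0,"rx": 0,"ry": 0,"rz": 0},
  {"dx": 0,"dy": 0.003,"dz": 0,"rx": 0,"ry": 0,"rz": 0},
  {"dx": 0,"dy": 0.002,"dz": 0,"rx": 0,"ry": 0,"rz": 0},
  {"dx": 0,"dy": 0.002,"dz": 0,"rx": 0,"ry": 0,"rz": 0},
  {"dx": 0,"dy": 0,"dz": 0,"rx": 0,"ry": 0,"rz": 0},
])

```text
time_s: 28.72
eef_pos: [521.1, -192.0, 84.6]
eef_rot: [-0.067, 0.963, 0.014, 0.259]
ft_force: [3.2, -11.1, -6.6]
grip_width: 0.2
finger_force: 5.1
```

```bash
python3 goal.py -100,34,50
```

```text
t 28.73 pos [ 521.1 -192.    84.6] TCP holder [-98.5  35.5  51.5] rot to goal(share) [-0.025  0.003 -0.01 ] F [  3.2 -11.1  -6.6] Fholder [ -1.9 -11.5  -6.4] w 0.2
[-100.0, 34.0, 50.0] world [ 520.8 -193.6   82.5] shift share [ 0.003  -0.003   0.0031]
```

Stalled at y 35.5 with 11 N (friction needs about 1 N), so the lever is at its stop. Backing off, rising, and checking.

Call:
arm_command([
  {"dx": 0,"dy": -0.015,"dz": 0,"rx": 0,"ry": 0,"rz": 0},
  {"dx": 0,"dy": -0.025,"dz": 0,"rx": 0,"ry": 0,"rz": 0},
  {"dx": 0,"dy": 0,"dz": -0.05,"rx": 0,"ry": 0,"rz": 0},
  {"dx": 0,"dy": 0,"dz": -0.08,"rx": 0,"ry": 0,"rz": 0},
  {"dx": 0,"dy": 0,"dz": -0.07,"rx": 0,"ry": 0,"rz": 0},
])

```text
time_s: 29.35
eef_pos: [473.6, -211.5, 171.5]
eef_rot: [-0.071, 0.963, 0.019, 0.257]
ft_force: [0.7, 0.0, -0.4]
grip_width: 0.1
finger_force: 0.0
```

Call:
arm_command([
  {"dx": -0.06,"dy": 0.02,"dz": 0,"rx": 0,"ry": 0,"rz": 0},
  {"dx": -0.1,"dy": 0.03,"dz": 0,"rx": 0,"ry": 0,"rz": 0},
  {"dx": -0.1,"dy": 0.03,"dz": 0,"rx": 0,"ry": 0,"rz": 0},
  {"dx": -0.04,"dy": 0.01,"dz": 0,"rx": 0,"ry": 0,"rz": 0},
  {"dx": 0,"dy": 0,"dz": 0,"rx": 0,"ry": 0,"rz": 0},
])

```text
time_s: 29.98
eef_pos: [597.8, -146.8, 246.9]
eef_rot: [-0.073, 0.963, 0.019, 0.259]
ft_force: [-0.0, -0.1, 0.5]
grip_width: 0.0
finger_force: 0.0
```

```bash
python3 goal.py; python3 - <<'E'
from hp import *
for i in range(3): r=snap("wrist")
pickle.dump(r,open("r9.pkl","wb"));p,k,s=r[1],r[3],r[0];print(toho(s["eef_pos"]))
h=cv2.cvtColor(p,cv2.COLOR_RGB2HSV).astype(int)
c=proj(k,hw([-75,57,39.5]));print("arm px",c)
A=[]
for x in range(-92,-58):
    u,v=proj(k,hw([x,56,39.5]));v=int(round(v));a=int(u)-25
    if v<0: continue
    row=np.flatnonzero((h[v,a:a+50,1]<50)&(h[v,a:a+50,2]>100))+a
    if len(row)>8: A.append(hplane(k,(row.mean(),v),39.5)[:2])
A=np.array(A);m=np.polyfit(A[:,0],A[:,1],1);print(len(A),A[0],A[-1],"deg",np.degrees(np.arctan(m[0])))
# latch plate extent & block right edge
for x in(-90,-50,-8):
    u,v=map(int,proj(k,hw([x,88,21])));
    if 0<=v<480: print(x,(u,v),h[v,u-8:u+9,2].tolist())
u,v=proj(k,hw([-4,28,30]));v=int(v);a=int(u)-50
row=np.flatnonzero((h[v,a:a+100,1]<50)&(h[v,a:a+100,2]>100))+a;print("plate",[hplane(k,(x,v),30) for x in(row[0],row[-1])])
E
```

```text
t 29.98 pos [ 597.8 -146.8  246.9] TCP holder [ 54.1  69.  150.9] rot to goal(share) [0.002 0.002 0.008] F [-0.  -0.1  0.5] Fholder [ 0.2 -0.1  0.4] w 0.0
[ 49.91753165  67.23922054 150.26884774]
arm px [307.44977313  64.47449133]
34 [-92.2  56.3] [-58.9  56.8] deg 0.7164697143522784
-90 (350, 46) [223, 222, 221, 222, 222, 222, 222, 222, 224, 227, 228, 229, 228, 227, 229, 229, 229]
-50 (349, 105) [217, 216, 213, 213, 214, 216, 215, 217, 224, 232, 234, 233, 234, 233, 235, 235, 234]
-8 (347, 161) [226, 224, 224, 225, 225, 225, 224, 225, 226, 225, 226, 226, 227, 225, 227, 226, 226]
plate [array([-4.5, 16.8, 30. ]), array([-4.5, 45.9, 30. ])]
```

The lever now lies along the block (0.7°, y 56.5), the latch plate is unchanged and the gripper is clear. Handing in.

```bash
python3 -c "
from cell import bot
print(bot.job_done())"
```

```text
the job is handed in; nothing more can be done
None
```

I handed the job in at about 30 s: by the last measurements the scraper is fully home, the latch is at its stop and the cam lever is at its stop. I never moved the knife, jar or bridge, and the hand-in gave no verdict.

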